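Find the socket that fits the rotor nut and snug the nut down

TASK

The rotor nut in the middle of the open centrifuge is still loose, and the three sockets in the holder are unmarked: try them on the nut, where one is too small to go on and one is so large that it just slips round, and stand each that does not fit back upright in the holder. With the one that fits, turn the nut clockwise (seen from above) until it stops. Finish while still gripping that socket, fully down on the nut; do not touch the nut with the fingers and leave the pipette, timer, bottle and dish where they are.

Things in the scene. Friction and masses are not known exactly. Their poses are not given: they have to be found in the camera images.
- centrifuge: Small white round bench centrifuge without its lid, fixed to the table: housing 160 mm across, rim 60 mm high, a control console 40 mm high on the front out to 99 mm from the axis, an aluminium rotor inside no higher than the rim. Origin: on the vertical rotor axis, at table level; -x of its frame points to the console. It stands at any yaw within 0.5 rad.
- nut_seat (a point): Centre of the top of the steel washer (43 mm across) under the rotor nut, on the rotor axis, 62 mm above the table; same axes as the centrifuge. A socket that is fully down on the nut has its underside here.
- nut (a joint): Turn of the rotor nut in rad: grows clockwise seen from above (tightening), stops firmly at 1.0, starts between 0.3 and 0.6. At 0 two flats of the nut face the centrifuge's +x and -x, so the nut's yaw is the centrifuge's yaw minus this value (repeating every 60 degrees). It turns stiffly (0.25 N m) and stays where it is left.
- nut_top (a point): Centre of the top face of the rotor nut, 12 mm above the washer. Steel hex nut, 22 mm across flats; its top edge is bevelled to 18 mm across flats over the last 3 mm; the 13 mm spindle stands 3.5 mm above it. Turns with the nut: at its yaw 0 two flats face +x and -x.
- holder: Grey moulded socket holder, fixed to the table, 74 x 206 mm, 20 mm high, with three round seats in a row along its y axis. Origin: centre of its underside.
- seat_1 (a point): Centre of the floor of the holder's seat at its -y end (58 mm from the middle): a round recess 43 mm across and 12 mm deep with a 1.5 mm bevelled mouth, floor 8 mm above the table.
- seat_2 (a point): The same for the middle seat.
- seat_3 (a point): The same for the seat at the +y end.
- socket_a: One of three unmarked steel sockets, alike outside: round body 38 mm across, 28 mm high; on it a hexagonal shank 20 mm across flats, bare from 30 to 60 mm above the underside (grip it across two flats, at about 49 mm). About 160 g. Origin: centre of the underside, z up. At yaw 0 two flats of the shank face +x and -x; flats repeat every 60 degrees. See socket_b, socket_c.
- socket_b: Like socket_a outside. Each socket has a hexagonal opening underneath, 18 mm deep, its flats parallel to the shank's. One opening (of a, b, c, not marked which) is too small: it stays 12 mm high, on top of the nut. One is 1.5 mm wider than the nut across flats and fits, with 0.13 rad of play each way before it drives the nut. One is so wide that it goes fully down but turns freely.
- socket_c: Like socket_a outside. At the start the three stand in the holder's seats in any order, openings down, each turned up to 0.2 rad from the holder's axes; they can turn in the round seats. A socket that would fit also stays on top of the nut if its flats are over 0.13 rad off the nut's.
- pipette: Bystander: single-channel pipette lying on the right, 256 mm long, 29 mm high. Origin: middle of its underside.
- timer: Bystander: white bench timer 62 x 66 x 19 mm. Origin: middle of its underside.
- bottle_elute: Bystander: small white reagent bottle with a green cap, 49 mm across, 98 mm high. Origin: middle of its underside.
- petri: Bystander: petri dish 89 mm across, 15 mm high, on the left. Origin: middle of its underside.

How it is judged:
By the outcome, as a careful person would: the job done as asked, in the order asked, and still so for the second after the job is handed in, while the arm keeps its last pose, push and grip.
It also fails if it takes over 72 s, if anything falls off the work surface, if the arm or the gripper's body presses on something with over 40 N, if the wrist force passes 120 N, or if a joint passes its speed limit or range.

ROBOT

A 6-joint arm with a two-finger parallel gripper is mounted at the origin on a cart in front of the work surface, level with it; the furniture and walls round the work are solid. World frame = base frame: x ahead of the robot, y to its left, z up, the work surface at z = 0. Lengths are in m, angles in rad, forces in N, time in s.
With the tool pointing down it reaches from about 0.25 to 0.725 m from the base axis. Payload 4 kg.
Tool frame: the origin (TCP) lies at the very end of the fingers, on their centre line; the grasp point (between the pads) lies 19 mm behind it; z points along the fingers, y is the line along which they close (so a half turn about z gives the same grasp; the last joint's range is limited). The gripper opens to 85 mm and grips with 20 to 120 N. Pads are 22 mm wide; open, the fingers measure 114 mm over their backs; the gripper's body (76 mm by 85 mm) begins 54 mm behind the grasp point. The pads swing forward as they close: fully open they stand 13 mm farther back than shut.
Start: joints at [1.268, 0.241, 0.005, 1.335, 0, 1.571], TCP at [0.149, 0.477, 0.231] pointing down, gripper open.
Joint ranges: [-2.72, 2.72], [-1.05, 1.87], [-1.09, 1.28], [-1.99, 2.15], [-1.42, 1.44], [-3.14, 3.14]. Speed limits (rad/s): [2.79, 2.79, 3.14, 3.14, 3.14, 3.14].

INTERFACE

Orientations are given as a unit quaternion [x, y, z, w].
In Python, from workcell import bot, vision, workorder gives the robot as it stands.
- The arm moves only by the shell command python3 -m creep 'ROWS' [OPENING]. ROWS is JSON, a list of rows, each a list of 2 entries, a list of its own where there are three numbers: the shift along the tool's x, y, z in mm, then the turn, a rotation vector about the tool's x, y, z in rad. In form: [[[dx, dy, dz], [wx, wy, wz]], ...]. A call has 1 to 12 rows; each row shifts and turns the commanded pose from where the row before left it, along the tool's axes as they then stand; what a row does not reach is not made up. A row lasts 1/8 s, in which the tool goes at most 62.5 mm and 10.7 degrees, less where a joint would pass 70% of its speed; a pose out of reach is approached as far as the arm can. A call is refused whole if a number of a shift passes 62.5 or a number of a turn 0.188, either way. A call with a gripper value outside its range is refused whole. OPENING is the finger opening in mm, from 0 to 85.4, set as the call begins (- or left out, the last holds). The fingers move at their own pace and stop on an object; the grip force is fixed at half the most. Time passes only in rows, so rows that do not move let the fingers close. It gives the time, the measured TCP pose, the force, the opening and the grip force at its end, in the units of the state.
- bot.get_obs(): the state, without advancing time (a new reading comes with each control period).
- vision.camera(name): name is "scene" or "side" or "wrist"; returns a dict with "image" (420x560x3 uint8, blue, green, red), "z_map" (420x560 float32, m along the optical axis (not along the pixel's ray), 0 where there is no reading), "K" (3x3 intrinsics, pixels), "k1" (the pictures are not rectified: a ray, as slopes to the right and down, at radius r is drawn at 1 + k1 r^2 times it, then the intrinsics apply), "rvec" (rotation vector, rad) and "tvec" (3), from world to camera coordinates, as OpenCV has them; the wrist camera has in their place "tool_from_camera" (4x4, takes a point from camera to tool coordinates, whose origin is the TCP and whose axes are the flange's). Camera axes: x right, y down, z forward; pixel columns grow to the right and rows downward; lengths in m; the calibration is good to about 2 mm. A picture is of the moment at which its call begins: read the wrist's pose just before it.
- workorder.job_done(): hands the job in; it is judged then, once.
Trained networks look in a picture, given as the dict that the camera call returned (one of the last four; its "shot" number tells which), for a name from the list of things; names that differ only in an ending like _2 or _b are one class to them, and where a whole thing is asked for, a point or a joint stands for the part that bears it (a point fixed in the world has none). Each returns a list of dicts, best first, with "score" (0 to 1); they miss things now and then, are a little off and sometimes report something else, mostly with a low value. They report only what shows in the picture. A call takes as long as a camera call.
- vision.spot_in(picture, query): "position" ([column, row] in pixels, amid what is visible of it).
- vision.place_of(picture, query): "position" ([column, row] in pixels: a listed point, or the origin of a listed thing).
The state is a dict: "clock": time; "joint_pos": joint angles; "joint_vel": joint speeds; "tau": joint torques, N m; "eef_pos": TCP position; "tool_rot": TCP orientation; "ft_force": force on the tool from outside, world axes, zero at the start; "ft_torque": the same for the moment, N m; "grip_width": finger opening in m; "grasp_force": force on a finger pad.
Only numpy, scipy, OpenCV 4.12 (cv2) and the standard library are available. Lean on these libraries where they do the work, as an engineer would, in place of code of your own. Each camera call takes 0.05 s, during which the arm holds its last target. There are 200 camera calls.

## Working session

There is one attempt and no reset: what is moved stays moved. The work goes in short steps, Python scripts to look and compute and a shell command to move; the robot and the scene stay as the last step left them, time stands still between calls to the robot, and variables do not carry over. Pictures are saved under pics/ and viewed, at most 10 in all, crops included, and the job is handed in when it is done.

```bash
ls; mkdir -p pics; cat > h.py <<'E'
import numpy as np, cv2
from scipy.spatial.transform import Rotation as R
from workcell import bot, vision, workorder
def shoot(n):
    o=bot.get_obs(); p=vision.camera(n)
    if n=='wrist':
        T=np.eye(4);T[:3,:3]=R.from_quat(o['tool_rot']).as_matrix();T[:3,3]=o['eef_pos']
        p['W']=T@np.array(p['tool_from_camera'])
    else:
        C=np.eye(4);C[:3,:3]=cv2.Rodrigues(np.array(p['rvec'],float))[0];C[:3,3]=np.ravel(p['tvec']);p['W']=np.linalg.inv(C)
    return p
def slope(p,px):
    d=cv2.undistortPoints(np.array([[px]],float),np.array(p['K'],float),np.array([p['k1'],0,0,0.]))
    return d[0,0]
def ray(p,px):
    s=slope(p,px); return p['W'][:3,3],p['W'][:3,:3]@np.array([*s,1])
def atz(p,px,z):
    o,d=ray(p,px); return o+d*(z-o[2])/d[2]
def tri(rs):
    A=0;b=0
    for o,d in rs:
        d=d/np.linalg.norm(d);M=np.eye(3)-np.outer(d,d);A=A+M;b=b+M@o
    return np.linalg.solve(A,b)
def cloud(p):
    z=p['z_map'];h,w=z.shape
    u,v=np.meshgrid(np.arange(w),np.arange(h))
    s=cv2.undistortPoints(np.stack([u,v],-1).reshape(-1,1,2).astype(float),np.array(p['K'],float),np.array([p['k1'],0,0,0.]))[:,0]
    P=np.c_[s,np.ones(len(s))]*z.reshape(-1,1)
    return (P@p['W'][:3,:3].T+p['W'][:3,3]).reshape(h,w,3)
E
python3 - <<'E'
from h import *
np.set_printoptions(precision=4,suppress=True)
ps={n:shoot(n) for n in('scene','side','wrist')}
for n,p in ps.items():
    cv2.imwrite(f'pics/{n}0.png',p['image']); print(n,p['W'][:3,3],p['W'][:3,2],p['k1'],p['K'][0][0])
    for q in('nut_top','nut_seat','centrifuge','holder','seat_1','seat_2','seat_3','socket_a','bottle_elute','timer','pipette','petri'):
        for r in vision.place_of(p,q)[:3]:
            if r['score']>.3: print(' ',q,np.round(r['position'],1),round(r['score'],2), atz(p,r['position'],{'nut_top':.074,'nut_seat':.062}.get(q,.008 if q[:2]in('se','so') else 0)))
print(ps['wrist']['tool_from_camera'])
cv2.imwrite('pics/both.png',np.hstack([ps['scene']['image'][:, :],ps['side']['image']])[:, ::1])
print(bot.get_obs())
E
```

```text
pics
scene [ 0.2209 -0.4372  0.7053] [ 0.4019  0.5021 -0.7658] -0.1377460833267921 428.6730768786688
  nut_top [320.8 205. ] 0.54 [ 0.6165 -0.0543  0.074 ]
  centrifuge [316.2 232.6] 0.8 [ 0.6059 -0.0606  0.    ]
  holder [219.6 244.6] 0.69 [0.431  0.0344 0.    ]
  seat_1 [233.6 260.5] 0.9 [ 0.43   -0.0194  0.008 ]
  seat_1 [219.4 237.6] 0.87 [0.4376 0.044  0.008 ]
  seat_1 [206.5 215.9] 0.56 [0.4463 0.1086 0.008 ]
  seat_2 [233.6 260.5] 0.9 [ 0.43   -0.0194  0.008 ]
  seat_2 [219.4 237.6] 0.87 [0.4376 0.044  0.008 ]
  seat_2 [206.5 215.9] 0.56 [0.4463 0.1086 0.008 ]
  seat_3 [233.6 260.5] 0.9 [ 0.43   -0.0194  0.008 ]
  seat_3 [219.4 237.6] 0.87 [0.4376 0.044  0.008 ]
  seat_3 [206.5 215.9] 0.56 [0.4463 0.1086 0.008 ]
  socket_a [209.7 219.2] 0.82 [0.447  0.0968 0.008 ]
  socket_a [232.2 258.4] 0.64 [ 0.4305 -0.0137  0.008 ]
  socket_a [219.1 238.5] 0.59 [0.4359 0.0424 0.008 ]
  bottle_elute [219.7 241.6] 0.51 [0.4352 0.0406 0.    ]
  pipette [299.1 339. ] 0.72 [ 0.432  -0.2194  0.    ]
  petri [175.2 197. ] 0.58 [0.4212 0.2039 0.    ]
side [ 1.0971 -0.0588  0.9291] [-0.5279  0.0635
[... 1251 characters left out ...]
737] [ 0.2886 -0.0928 -0.9529] 0.02340027750653374 356.8330424582715
[[ 0.0004 -0.9529 -0.3032  0.0775]
 [ 1.      0.0006 -0.0007 -0.0003]
 [ 0.0009 -0.3032  0.9529 -0.1432]
 [ 0.      0.      0.      1.    ]]
{'clock': 1.95, 'joint_pos': array([1.268 , 0.2406, 0.005 , 1.3352, 0.    , 1.5708]), 'joint_vel': array([-0.0002,  0.0016,  0.0014,  0.0012, -0.    ,  0.0007]), 'tau': array([ -0.0003, -37.2205,  25.2687,   0.0014,  -0.    ,  -0.    ]), 'eef_pos': array([0.1491, 0.4773, 0.2313]), 'tool_rot': array([ 0.1508,  0.9886,  0.    , -0.    ]), 'ft_force': array([ 0.0345,  0.4939, -0.8122]), 'ft_torque': array([-0.0081, -0.0107, -0.0619]), 'grasp_force': 0.0, 'grip_width': 0.08504560656211338}
```

View pics/scene0.png

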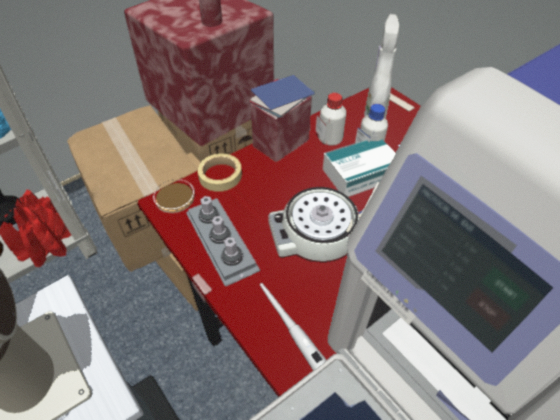

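View pics/side0.png

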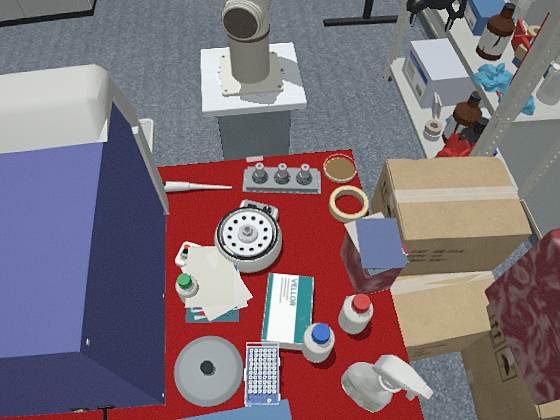

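```bash
python3 - <<'E'
from h import *
np.set_printoptions(precision=3,suppress=True)
C=np.vstack([cloud(p)[(p['z_map']>0)] for p in(shoot('scene'),shoot('side'))])
print(len(C))
for x in np.arange(0,.8,.1):
    print(round(x,1),[ round(float(np.max(C[m][:,2])),2) if (m:=(abs(C[:,0]-x-.05)<.05)&(abs(C[:,1]-y-.05)<.05)).any() else None for y in np.arange(-.4,.6,.1)])
E
```

```text
468505
0.0 [None, None, 0.01, 0.3, 0.3, 0.0, -0.74, -0.75, -0.74, -0.74]
0.1 [None, None, 0.0, 0.01, 0.01, 0.01, -0.74, -0.74, 0.34, 0.34]
0.2 [0.07, 0.07, None, -0.75, -0.74, -0.74, -0.74, -0.26, -0.15, -0.15]
0.3 [0.06, 0.07, 0.0, 0.02, 0.02, 0.02, 0.02, -0.17, -0.15, -0.15]
0.4 [0.46, 0.46, 0.02, 0.07, 0.07, 0.07, 0.03, -0.16, -0.15, -0.15]
0.5 [0.5, 0.5, 0.06, 0.06, 0.06, 0.03, 0.03, -0.15, -0.15, -0.15]
0.6 [0.5, 0.5, 0.06, 0.08, 0.06, 0.16, 0.16, None, -0.44, -0.44]
0.7 [0.45, 0.45, 0.1, 0.06, 0.06, 0.16, 0.16, None, -0.44, -0.44]
```

```bash
python3 -m creep '[[[-40,-31,1],[0,0,0]],[[-40,-31,1],[0,0,0]],[[-40,-31,1],[0,0,0]],[[-40,-31,1],[0,0,0]],[[-40,-31,1],[0,0,0]],[[-40,-31,1],[0,0,0]],[[-40,-32,1],[0,0,0]],[[-40,-32,1],[0,0,0]],[[-40,-32,1],[0,0,0]],[[-40,-32,1],[0,0,0]]]' 85
python3 -m creep '[[[0,0,0],[0,0,0.182]],[[0,0,0],[0,0,0.182]],[[0,0,0],[0,0,0.182]],[[0,0,0],[0,0,0.182]],[[0,0,0],[0,0,0.182]],[[0,0,0],[0,0,0.182]],[[0,0,0],[0,0,0.18]],[[0,0,0],[0,0,0]],[[0,0,0],[0,0,0]]]'
python3 - <<'E'
from h import *
np.set_printoptions(precision=4,suppress=True)
p=shoot('wrist'); cv2.imwrite('pics/w1.png',p['image'])
for q in('nut_top','nut_seat','centrifuge','holder','seat_1','socket_a'):
        for r in vision.place_of(p,q)[:3]:
            if r['score']>.25: print(' ',q,np.round(r['position'],1),round(r['score'],2), atz(p,r['position'],{'nut_top':.074,'nut_seat':.062}.get(q,.008 if q[:2]in('se','so') else 0)))
C=cloud(p);print(C[::70,::80,2])
o=bot.get_obs();print(o['clock'],o['joint_pos'])
E
```

```text
clock: 3.3
eef_pos: [0.4381, 0.0567, 0.2215]
tool_rot: [0.151, 0.989, 0.0, 0.0]
ft_force: [0.4, 0.2, 1.1]
grip_width: 0.0849
grasp_force: 0.0
clock: 4.42
eef_pos: [0.4373, 0.0583, 0.2213]
tool_rot: [0.708, 0.707, 0.0, 0.0]
ft_force: [0.1, 0.5, 0.3]
grip_width: 0.085
grasp_force: 0.0
  nut_top [467.5 313.9] 0.65 [ 0.6151 -0.061   0.074 ]
  centrifuge [434.1 276.9] 0.59 [ 0.6155 -0.0628  0.    ]
  holder [279.9 186.2] 0.71 [0.4402 0.0435 0.    ]
  seat_1 [270.6 238.7] 0.61 [ 0.4302 -0.0127  0.008 ]
  socket_a [278.4 187.9] 0.97 [0.4386 0.0438 0.008 ]
  socket_a [283.5 131.3] 0.86 [0.4436 0.1009 0.008 ]
  socket_a [269.3 236.7] 0.71 [ 0.4288 -0.0104  0.008 ]
[[-0.7492 -0.7482 -0.7496  0.0062  0.0001  0.001   0.    ]
 [-0.7499 -0.7497 -0.7473  0.0015 -0.0002  0.0257  0.0002]
 [-0.0143 -0.2385 -0.653   0.002   0.0192  0.0003  0.0005]
 [ 0.001  -0.2034 -0.7482  0.0063  0.001   0.0006  0.0017]
 [ 0.0005 -0.7488  0.2437  0.0022  0.0016  0.244   0.0512]
 [-0.7463  0.2843  0.2567  0.0022  0.0007  0.2614  0.2837]]
4.775 [ 0.1324  0.1293 -0.1591  1.2823  0.      1.7068]
```

View pics/w1.png

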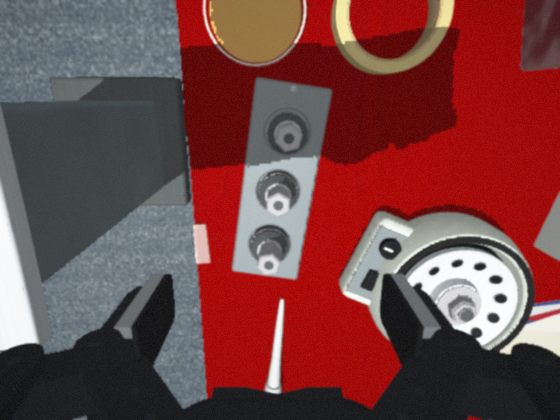

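```bash
python3 - <<'E'
from h import *
np.set_printoptions(precision=4,suppress=True)
p=shoot('wrist'); C=cloud(p)
for n,c in dict(s1=(.4288,-.0104),s2=(.4386,.0438),s3=(.4436,.1009),nut=(.6151,-.061)).items():
    m=(np.hypot(C[...,0]-c[0],C[...,1]-c[1])<.028)
    z=C[m][:,2]; h,e=np.histogram(z,np.arange(0,.09,.004)); print(n,h)
    for lo,hi in((.064,.078),(.072,.09),(.030,.042)):
        q=C[m&(C[...,2]>lo)&(C[...,2]<hi)]
        if len(q)>5: print('  ',lo,len(q),q.mean(0),q.min(0),q.max(0))
def crop(u,v,r): return cv2.resize(p['image'][v-r:v+r,u-r:u+r],(390,290) if 0 else (290,290),interpolation=cv2.INTER_CUBIC)
cv2.imwrite('pics/c1.png',np.vstack([np.hstack([crop(268,262,32),crop(277,195,32)]),np.hstack([crop(287,135,32),crop(465,308,32)])]))
E
```

```text
s1 [  0   4  54  48 198 664  76 104 298 177  40  33  37  45  42  37 125 280
   0   0   0   0]
   0.064 405 [ 0.4288 -0.0122  0.0682] [ 0.4175 -0.0246  0.064 ] [ 0.4397 -0.0024  0.0703]
   0.03 586 [ 0.4293 -0.0061  0.0349] [ 0.4106 -0.0268  0.03  ] [0.4481 0.0052 0.0419]
s2 [  0  18  94  36 249 707  68  89 331 193  27  25  24  25  22  25 113 345
   0   0   0   0]
   0.064 458 [0.4372 0.0447 0.0685] [0.4275 0.033  0.0641] [0.4476 0.0548 0.0709]
   0.03 607 [0.4375 0.0503 0.0349] [0.4196 0.0296 0.03  ] [0.4555 0.0625 0.0415]
s3 [  0  26 151  47 312 865  37 119 434 208  12   9  10   5   9  11 143 401
   0   0   0   0]
   0.064 544 [0.4466 0.1014 0.0685] [0.4357 0.0906 0.0641] [0.4579 0.1117 0.0713]
   0.03 764 [0.4457 0.1042 0.0346] [0.4281 0.0822 0.0302] [0.4658 0.1194 0.0419]
nut [  0   0   0   0   0   0   0   0   0   0   0   0 274 151 178 782  97 102
 226 170   1   0]
   0.064 522 [ 0.6094 -0.0565  0.0724] [ 0.592  -0.0806  0.064 ] [ 0.6303 -0.0407  0.078 ]
   0.072 397 [ 0.6104 -0.0582  0.0757] [ 0.6006 -0.0716  0.072 ] [ 0.6229 -0.0482  0.0803]
```

View pics/c1.png

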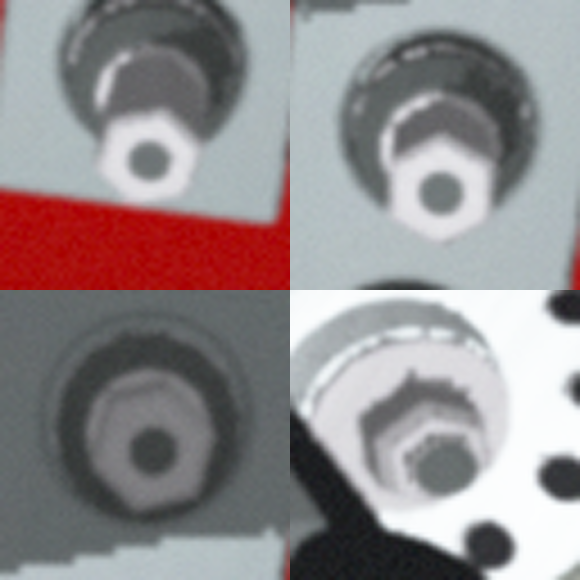

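```bash
python3 -m creep '[[[-32,44,20],[0,0,0]],[[-32,44,20],[0,0,0]],[[-32,44,20],[0,0,0]],[[-30,43,20],[0,0,0]],[[0,0,0],[0,0,0]],[[0,0,0],[0,0,0]]]'
cat >> h.py <<'E'
def flats(Q):
    "flat direction angle (mod 60deg, rad) of hexagon point set, sum of widths per angle"
    a=np.radians(np.arange(0,60,.5));w=[]
    for t in a:
        s=0
        for k in range(3):
            d=np.array([np.cos(t+k*np.pi/3),np.sin(t+k*np.pi/3)]);q=Q@d
            s+=np.percentile(q,99.)-np.percentile(q,1.)
        w.append(s/3)
    w=np.array(w); c=np.sum((w.mean()-w)*np.exp(6j*a)); return (np.angle(c)/6), w.min(), w.max()
E
python3 - <<'E'
from h import *
np.set_printoptions(precision=4,suppress=True)
p=shoot('wrist'); C=cloud(p)
for q in('nut_top','nut_seat','centrifuge'):
    for r in vision.place_of(p,q)[:2]: print(q,np.round(r['position'],1),round(r['score'],2),atz(p,r['position'],{'nut_top':.074,'nut_seat':.062}.get(q,0)))
m=np.hypot(C[...,0]-.612,C[...,1]+.06)<.035
print(np.histogram(C[m][:,2],np.arange(.05,.085,.002)))
for lo,hi in((.0725,.0755),(.0765,.08),(.068,.0755),(.0605,.064)):
    q=C[m&(C[...,2]>lo)&(C[...,2]<hi)]
    if len(q)>5: print(lo,len(q),q.mean(0),(q.min(0)+q.max(0))/2,np.ptp(q,axis=0),flats(q[:,:2]))
u=np.array([280,200])
r=vision.place_of(p,'nut_top'); u=np.array(r[0]['position']).astype(int); print(u)
cv2.imwrite('pics/c2.png',cv2.resize(p['image'][max(u[1]-50,0):u[1]+50,u[0]-60:u[0]+60],(720,600),interpolation=cv2.INTER_CUBIC))
np.save('p2.npy',p,allow_pickle=True)
E
```

```text
clock: 5.58
eef_pos: [0.6112, -0.0683, 0.1407]
tool_rot: [0.709, 0.706, -0.0, -0.001]
ft_force: [0.6, -0.1, -0.3]
grip_width: 0.0853
grasp_force: 0.0
nut_top [277.2 211.4] 0.81 [ 0.6112 -0.0601  0.074 ]
nut_seat [276.7 208.6] 0.58 [ 0.6108 -0.0621  0.062 ]
centrifuge [280.4 183.6] 0.84 [ 0.6137 -0.0605  0.    ]
(array([2750,  481,   97,  103,  164,  624, 1747,   57,   35,   19,   87,
        239,  317,  202,  206,    0,    0]), array([0.05 , 0.052, 0.054, 0.056, 0.058, 0.06 , 0.062, 0.064, 0.066,
       0.068, 0.07 , 0.072, 0.074, 0.076, 0.078, 0.08 , 0.082, 0.084]))
0.0725 482 [ 0.6124 -0.0587  0.0742] [ 0.6124 -0.06    0.074 ] [0.0224 0.0227 0.003 ] (np.float64(0.2712601859849348), np.float64(0.020646088158336132), np.float64(0.02175940699003211))
0.0765 394 [ 0.6123 -0.0601  0.078 ] [ 0.6123 -0.0603  0.0781] [0.0135 0.0142 0.0032] (np.float64(-0.40360620457122914), np.float64(0.012985009103828207), np.float64(0.013317825569240707))
0.068 636 [ 0.6123 -0.0581  0.0735] [ 0.6124 -0.0604  0.0718] [0.0239 0.0245 0.0074] (np.float64(0.24986287592001152), np.float64(0.02176569860662206), np.float64(0.02315353142315991))
0.0605 2261 [ 0.6128 -0.0582  0.0625] [ 0.6126 -0.0603  0.0623] [0.0452 0.0445 0.0035] (np.float64(-0.43722464379950526), np.float64(0.0416758166317082), np.float64(0.0419432413221101))
[277 211]
```

View pics/c2.png

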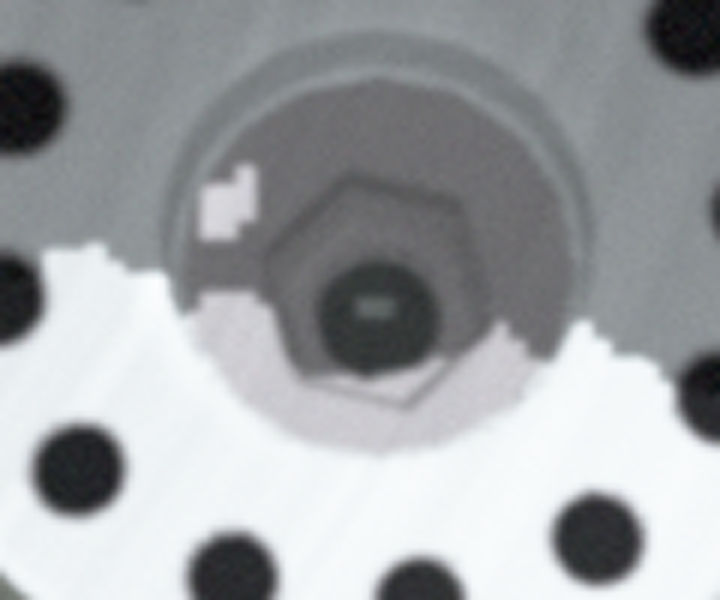

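```bash
python3 -m creep '[[[24,-44,-5],[0,0,0]],[[24,-44,-5],[0,0,0]],[[24,-44,-5],[0,0,0]],[[24,-42,-5],[0,0,0]],[[0,0,0],[0,0,0]],[[0,0,0],[0,0,0]]]'
cat > socks.py <<'E'
from h import *
np.set_printoptions(precision=4,suppress=True)
p=shoot('wrist'); C=cloud(p)
o=bot.get_obs(); print(o['clock'],o['eef_pos'],'tool y yaw',np.arctan2(*R.from_quat(o['tool_rot']).as_matrix()[[1,0],1]))
for c in ((.4288,-.0122),(.4375,.0447),(.4466,.1014)):
    m=(np.hypot(C[...,0]-c[0],C[...,1]-c[1])<.02)&(C[...,2]>.0655)&(C[...,2]<.08)
    q=C[m]
    if len(q)<50: print(c,'none');continue
    mid=[np.mean(np.percentile(q[:,i],[1,99])) for i in(0,1)]
    f=flats(q[:,:2]-c); print(c,len(q),'mid',np.array(mid),'z',np.median(q[:,2]),'flat',f[0],f[1:])
    # hole centre/colour-independent check of hex with minAreaRect-free moments
E
python3 socks.py
```

```text
clock: 6.58
eef_pos: [0.4389, 0.0285, 0.1625]
tool_rot: [0.708, 0.706, 0.001, 0.001]
ft_force: [1.0, 0.3, 0.4]
grip_width: 0.0847
grasp_force: 0.0
6.625 [0.4393 0.0283 0.1622] tool y yaw -0.0037770573223046998
(0.4288, -0.0122) 598 mid [ 0.4291 -0.0131] z 0.0685504912528403 flat -0.28861236940907947 (np.float64(0.019389516957883376), np.float64(0.020340975478574528))
(0.4375, 0.0447) 710 mid [0.4379 0.0441] z 0.0685536659621277 flat -0.0359390653253772 (np.float64(0.019332685744059105), np.float64(0.020087169432098945))
(0.4466, 0.1014) 936 mid [0.4466 0.1012] z 0.06850218832128227 flat -0.26538130961025314 (np.float64(0.019846737872547385), np.float64(0.02068903749208263))
```

```bash
python3 -m creep '[[[-21,-5,20],[0,0,0]],[[-20,-5,20],[0,0,0]],[[0,0,0],[0,0,0.143]],[[0,0,0],[0,0,0.142]],[[0,0,40],[0,0,0]],[[0,0,30],[0,0,0]],[[0,0,14],[0,0,0]],[[0,0,0],[0,0,0]],[[0,0,0],[0,0,0]]]' 60
python3 -m creep '[[[0,0,0],[0,0,0]],[[0,0,0],[0,0,0]],[[0,0,0],[0,0,0]],[[0,0,0],[0,0,0]],[[0,0,0],[0,0,0]]]' 10
```

```text
clock: 7.75
eef_pos: [0.4291, -0.0131, 0.0377]
tool_rot: [0.802, 0.598, 0.0, 0.0]
ft_force: [0.4, -0.7, 0.6]
grip_width: 0.0598
grasp_force: 0.0
clock: 8.38
eef_pos: [0.4286, -0.0127, 0.038]
tool_rot: [0.802, 0.598, 0.001, 0.001]
ft_force: [0.2, 0.3, 6.4]
grip_width: 0.019
grasp_force: 58.8
```

```bash
python3 -m creep '[[[0,0,-30],[0,0,0]],[[0,0,-40],[0,0,0]],[[0,0,-30],[0,0,0]],[[2,48,0],[0,0,0]],[[2,48,0],[0,0,0]],[[2,48,0],[0,0,0]],[[1,45,0],[0,0,0]],[[0,0,0],[0,0,-0.184]],[[0,0,0],[0,0,-0.183]],[[0,0,0],[0,0,-0.183]],[[0,0,0],[0,0,0]],[[0,0,0],[0,0,0]]]'
cat > st.py <<'E'
from h import *
np.set_printoptions(precision=4,suppress=True)
o=bot.get_obs(); M=R.from_quat(o['tool_rot']).as_matrix()
print(o['clock'],'tcp',o['eef_pos'],'yaw_y',round(float(np.arctan2(M[1,1],M[0,1])),4),'F',o['ft_force'],'T',o['ft_torque'],'w',round(o['grip_width'],4),'g',round(o['grasp_force'],1),'tilt',M[:2,2])
E
python3 st.py
```

```text
clock: 9.88
eef_pos: [0.6108, -0.0598, 0.1368]
tool_rot: [0.61, 0.792, -0.0, -0.0]
ft_force: [-0.3, 0.2, -1.6]
grip_width: 0.0189
grasp_force: 59.7
9.875 tcp [ 0.6108 -0.0598  0.1368] yaw_y 0.2585 F [-0.2793  0.1913 -1.5943] T [-0.008   0.     -0.0119] w 0.0189 g 59.7 tilt [-0.0011  0.0001]
```

```bash
python3 -m creep '[[[-0.7,1.3,14],[0,0,0]],[[0,0,14],[0,0,0]],[[0,0,4],[0,0,0]],[[0,0,2],[0,0,0]],[[0,0,2],[0,0,0]],[[0,0,0],[0,0,0]]]'; python3 st.py
```

```text
clock: 10.62
eef_pos: [0.6128, -0.0602, 0.1016]
tool_rot: [0.609, 0.793, 0.0, 0.0]
ft_force: [-0.6, -0.2, -2.3]
grip_width: 0.0187
grasp_force: 59.7
10.625 tcp [ 0.6128 -0.0602  0.1016] yaw_y 0.261 F [-0.6383 -0.206  -2.2867] T [0.0418 0.0147 0.0017] w 0.0187 g 59.7 tilt [ 0.0005 -0.0001]
```

```bash
python3 -m creep '[[[0,0,2],[0,0,0]],[[0,0,2],[0,0,0]],[[0,0,2],[0,0,0]],[[0,0,2],[0,0,0]],[[0,0,1.5],[0,0,0]],[[0,0,0],[0,0,0]]]'; python3 st.py
```

```text
clock: 11.38
eef_pos: [0.6126, -0.0602, 0.092]
tool_rot: [0.609, 0.793, 0.0, 0.0]
ft_force: [-0.6, -0.6, -0.2]
grip_width: 0.0194
grasp_force: 59.7
11.375 tcp [ 0.6126 -0.0602  0.092 ] yaw_y 0.261 F [-0.552  -0.5564 -0.2219] T [0.0284 0.193  0.06  ] w 0.0194 g 59.7 tilt [0.0001 0.    ]
```

```bash
python3 -m creep '[[[0,0,0],[0,0,0.08]],[[0,0,0],[0,0,0.08]],[[0,0,0],[0,0,0.08]]]'; python3 st.py;  python3 -m creep '[[[0,0,0],[0,0,0.08]],[[0,0,0],[0,0,0.0]]]'; python3 st.py
```

```text
clock: 11.75
eef_pos: [0.6126, -0.0601, 0.0921]
tool_rot: [0.7, 0.714, 0.0, 0.0]
ft_force: [-1.0, 0.5, 0.1]
grip_width: 0.0187
grasp_force: 59.9
11.75 tcp [ 0.6126 -0.0601  0.0921] yaw_y 0.0192 F [-1.0045  0.486   0.0502] T [0.0316 0.204  0.3483] w 0.0187 g 59.9 tilt [0.0002 0.0002]
clock: 12.0
eef_pos: [0.6126, -0.06, 0.0921]
tool_rot: [0.727, 0.686, 0.0, -0.0]
ft_force: [-1.8, 0.3, 1.4]
grip_width: 0.0189
grasp_force: 60.0
12.0 tcp [ 0.6126 -0.06    0.0921] yaw_y -0.0576 F [-1.7544  0.2983  1.4166] T [0.1026 0.272  0.1896] w 0.0189 g 60.0 tilt [0.0002 0.0002]
```

```bash
python3 -m creep '[[[0,0,0],[0,0,0.08]],[[0,0,0],[0,0,0.08]],[[0,0,0],[0,0,0.08]],[[0,0,0],[0,0,0.08]]]'; python3 st.py;  python3 -m creep '[[[0,0,0],[0,0,0.06]]]'; python3 st.py;python3 -m creep '[[[0,0,0],[0,0,0.06]]]'; python3 st.py
```

```text
clock: 12.5
eef_pos: [0.6125, -0.06, 0.092]
tool_rot: [0.828, 0.561, 0.0, -0.0]
ft_force: [-1.0, 0.6, 1.4]
grip_width: 0.0191
grasp_force: 60.0
12.5 tcp [ 0.6125 -0.06    0.092 ] yaw_y -0.3795 F [-0.9669  0.5824  1.3571] T [0.1512 0.2676 0.2936] w 0.0191 g 60.0 tilt [0.     0.0003]
clock: 12.62
eef_pos: [0.6125, -0.06, 0.0921]
tool_rot: [0.844, 0.536, 0.0, -0.0]
ft_force: [-0.9, -0.3, 0.4]
grip_width: 0.0191
grasp_force: 60.0
12.625 tcp [ 0.6125 -0.06    0.0921] yaw_y -0.4389 F [-0.8598 -0.3222  0.4358] T [0.1693 0.2487 0.3016] w 0.0191 g 60.0 tilt [0.0001 0.0003]
clock: 12.75
eef_pos: [0.6125, -0.06, 0.092]
tool_rot: [0.86, 0.511, 0.0, -0.0]
ft_force: [-0.4, 0.5, 0.9]
grip_width: 0.0187
grasp_force: 60.0
12.75 tcp [ 0.6125 -0.06    0.092 ] yaw_y -0.4988 F [-0.3795  0.4659  0.8587] T [0.0964 0.2992 0.2246] w 0.0187 g 60.0 tilt [0.     0.0004]
```

```bash
for i in 1; do python3 -m creep '[[[0,0,0],[0,0,0.04]]]' >/dev/null; done; python3 st.py; python3 -m creep '[[[0,0,0],[0,0,0.04]]]'>/dev/null; python3 st.py;python3 -m creep '[[[0,0,0],[0,0,0.04]]]'>/dev/null; python3 st.py
```

```text
12.875 tcp [ 0.6125 -0.06    0.092 ] yaw_y -0.5383 F [-1.8524  1.5482  1.7931] T [0.1798 0.2807 0.3169] w 0.0187 g 60.0 tilt [0.0001 0.0003]
13.0 tcp [ 0.6125 -0.06    0.092 ] yaw_y -0.5782 F [-2.1696  0.2566  1.3591] T [0.1322 0.256  0.2736] w 0.019 g 60.0 tilt [0.0001 0.0004]
13.125 tcp [ 0.6125 -0.0599  0.092 ] yaw_y -0.6179 F [-0.9286 -0.0417  1.456 ] T [0.1039 0.3048 0.3648] w 0.0187 g 60.0 tilt [0.     0.0003]
```

```bash
python3 -m creep '[[[0,0,0],[0,0,0.03]]]' >/dev/null; python3 st.py; python3 -m creep '[[[0,0,0],[0,0,0.03]]]'>/dev/null; python3 st.py;python3 -m creep '[[[0,0,0],[0,0,0.03]]]'>/dev/null; python3 st.py
```

```text
13.25 tcp [ 0.6125 -0.06    0.092 ] yaw_y -0.6482 F [-2.0178  0.0668  2.0551] T [0.1983 0.3525 0.43  ] w 0.0188 g 60.1 tilt [0.     0.0003]
13.375 tcp [ 0.6125 -0.06    0.092 ] yaw_y -0.6793 F [-0.7169  1.2944  2.4485] T [0.248  0.3606 0.4787] w 0.0189 g 60.1 tilt [0.0001 0.0004]
13.5 tcp [ 0.6125 -0.06    0.092 ] yaw_y -0.7098 F [-1.9619  0.975   2.7337] T [0.2745 0.4102 0.3975] w 0.0191 g 60.2 tilt [0.0001 0.0003]
```

```bash
python3 -m creep '[[[0,0,0],[0,0,0.03]],[[0,0,0],[0,0,0]]]' >/dev/null; python3 st.py; python3 -m creep '[[[0,0,0],[0,0,0.03]],[[0,0,0],[0,0,0]]]'>/dev/null; python3 st.py
```

```text
13.75 tcp [ 0.6126 -0.06    0.092 ] yaw_y -0.7402 F [-1.7946  1.1327  4.0605] T [ 0.5144  0.5389 -0.0646] w 0.019 g 60.3 tilt [0.0001 0.0006]
14.0 tcp [ 0.6125 -0.06    0.092 ] yaw_y -0.7688 F [-3.3462  1.6567  4.6416] T [0.5696 0.6492 0.3352] w 0.019 g 60.4 tilt [-0.      0.0003]
```

```bash
python3 - <<'E'
from h import *
p0=np.load('p2.npy',allow_pickle=True).item()
for p in(p0,shoot('scene'),shoot('side')):
    C=cloud(p); c=np.array([.6124,-.0602]); d=C[...,:2]-c; r=np.hypot(d[...,0],d[...,1]); a=np.arctan2(-d[...,1],-d[...,0])
    m=(r>.084)&(r<.12)&(C[...,2]>.03)&(C[...,2]<.046)&(abs(a)<1.3)
    q=a[m]; print(len(q), q.mean() if len(q) else 0, np.percentile(q,[2,50,98]) if len(q) else 0)
    if len(q)>50:
        D=d[m]; # direction where radial extent along -x is flat: minimise 98pct extent & symmetric width
        for t in np.arange(-.6,-.2,.05):
            e=np.array([-np.cos(t),-np.sin(t)]); s=np.array([-e[1],e[0]])
            print(round(t,2), np.percentile(D@e,[98]), np.percentile(D@s,[2,98]))
cv2.imwrite('pics/w3.png',shoot('wrist')['image'])
E
```

```text
3099 -0.4496640765904559 [-0.95400454 -0.43495453  0.08963893]
-0.6 [0.10101776] [-0.03091596  0.05928711]
-0.55 [0.10004111] [-0.03516991  0.05548725]
-0.5 [0.09887032] [-0.03940611  0.05164707]
-0.45 [0.0978024] [-0.04361788  0.04763798]
-0.4 [0.0971395] [-0.04770466  0.04360099]
-0.35 [0.09757834] [-0.05166037  0.03930145]
-0.3 [0.09865247] [-0.05559953  0.03498021]
-0.25 [0.09957707] [-0.05953651  0.03050463]
368 -0.28753609209217595 [-0.88721756 -0.22537082  0.14357727]
-0.6 [0.10114136] [-0.02632593  0.06262964]
-0.55 [0.1001867] [-0.03073502  0.05866882]
-0.5 [0.09903497] [-0.0353146   0.05489458]
-0.45 [0.09806893] [-0.03954079  0.05091383]
-0.4 [0.09784127] [-0.04362257  0.0467315 ]
-0.35 [0.09914804] [-0.0477489   0.04269339]
-0.3 [0.10054378] [-0.05168923  0.03838151]
-0.25 [0.10160128] [-0.05526537  0.03388645]
88 -0.7778016158212321 [-0.99894659 -0.81470892 -0.48459981]
-0.6 [0.1016529] [-0.03401796  0.01074867]
-0.55 [0.1005857] [-0.03812233  0.00609656]
-0.5 [0.0992278] [-0.04199258  0.00142921]
-0.45 [0.09816771] [-0.04578925 -0.00324172]
-0.4 [0.09671972] [-0.04979734 -0.00773396]
-0.35 [0.09521355] [-0.05356492 -0.01208771]
-0.3 [0.09370257] [-0.05752056 -0.01641125]
-0.25 [0.09202065] [-0.06144511 -0.02069377]
```

View pics/w3.png

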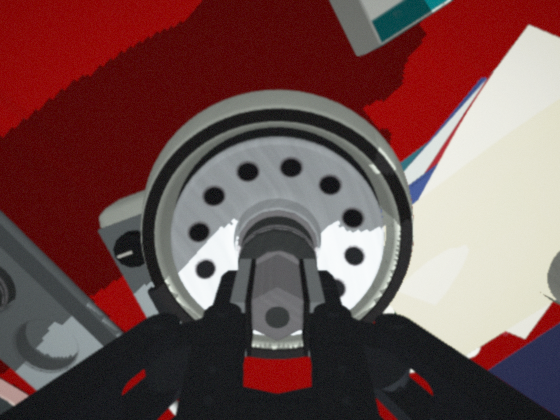

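```bash
python3 - <<'E'
from h import *
i=cv2.imread('pics/w3.png')[215:355,200:350]
cv2.imwrite('pics/c3.png',cv2.convertScaleAbs(cv2.resize(i,(640,597),interpolation=cv2.INTER_CUBIC),alpha=1.8,beta=10))
E
python3 st.py
```

```text
14.15 tcp [ 0.6125 -0.06    0.092 ] yaw_y -0.7688 F [-2.3518  2.3072  4.8364] T [0.6642 0.6246 0.3218] w 0.0188 g 60.5 tilt [-0.      0.0003]
```

View pics/c3.png

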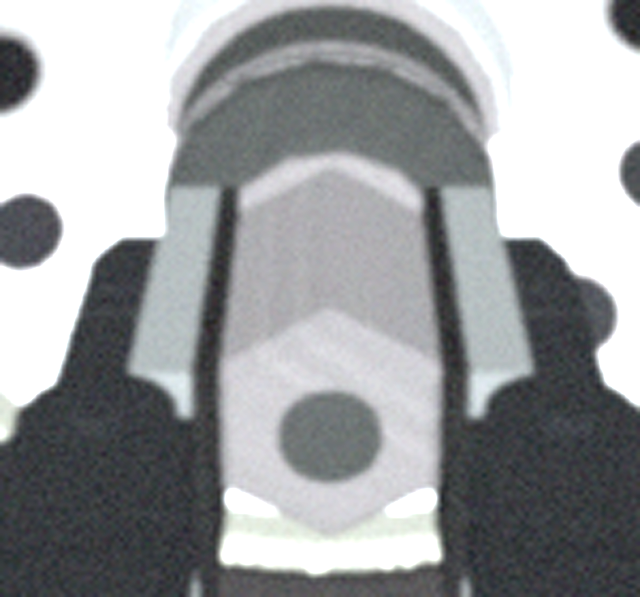

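```bash
python3 -m creep '[[[0,0,0],[0,0,-0.04]],[[0,0,0],[0,0,0]]]' >/dev/null; python3 st.py; python3 -m creep '[[[0,0,0],[0,0,-0.04]],[[0,0,0],[0,0,0]]]'>/dev/null; python3 st.py; python3 -m creep '[[[0,0,0],[0,0,-0.05]],[[0,0,0],[0,0,0]]]'>/dev/null; python3 st.py;  python3 -m creep '[[[0,0,0],[0,0,-0.05]],[[0,0,0],[0,0,0]]]'>/dev/null; python3 st.py; python3 -m creep '[[[0,0,0],[0,0,-0.06]],[[0,0,0],[0,0,0]]]'>/dev/null; python3 st.py
```

```text
14.4 tcp [ 0.6125 -0.06    0.092 ] yaw_y -0.73 F [-2.6376  3.1585  4.7427] T [ 0.6816  0.6555 -0.1766] w 0.0188 g 60.5 tilt [0.0001 0.0006]
14.65 tcp [ 0.6126 -0.06    0.092 ] yaw_y -0.6901 F [-2.4764  3.4065  5.1899] T [ 0.7278  0.6213 -0.1719] w 0.0186 g 60.5 tilt [0.0002 0.0006]
14.9 tcp [ 0.6126 -0.06    0.092 ] yaw_y -0.6401 F [-2.6387  3.1986  4.884 ] T [ 0.6958  0.7425 -0.1278] w 0.0188 g 60.5 tilt [0.0002 0.0006]
15.15 tcp [ 0.6126 -0.06    0.092 ] yaw_y -0.5901 F [-2.3401  2.6024  4.7711] T [ 0.7419  0.7136 -0.1188] w 0.0191 g 60.5 tilt [0.0001 0.0006]
15.4 tcp [ 0.6126 -0.06    0.092 ] yaw_y -0.53 F [-2.1306  3.1255  4.9778] T [ 0.7008  0.6889 -0.1524] w 0.0191 g 60.5 tilt [0.0002 0.0006]
```

```bash
python3 -m creep '[[[0,0,-10],[0,0,0]],[[0,0,-15],[0,0,0]],[[0,0,-20],[0,0,0]],[[-25,0,0],[0,0,0]],[[-25,0,0],[0,0,0]],[[0,0,0],[0,0,0]],[[0,0,0],[0,0,0]]]' ; python3 st.py
cat > nut.py <<'E'
from h import *
import sys
np.set_printoptions(precision=4,suppress=True)
p=shoot('wrist'); C=cloud(p)
m=np.hypot(C[...,0]-.6124,C[...,1]+.0602)<.02
for lo,hi in((.0725,.0755),(.068,.0755),(.066,.0735),(.0765,.08)):
    q=C[m&(C[...,2]>lo)&(C[...,2]<hi)]
    if len(q)>5: print(lo,len(q),q.mean(0),(q.min(0)+q.max(0))/2,flats(q[:,:2]))
# project nut centre, crop
Wi=np.linalg.inv(p['W']);x=Wi@np.array([.6124,-.0602,.074,1]);s=x[:2]/x[2];s*=1+p['k1']*s@s
u=(np.array(p['K'])@[*s,1])[:2].astype(int);print(u,'image-right yaw',np.arctan2(p['W'][1,0],p['W'][0,0]))
cv2.imwrite(sys.argv[1],cv2.resize(p['image'][max(u[1]-40,0):u[1]+40,u[0]-48:u[0]+48],(720,600),interpolation=cv2.INTER_CUBIC))
E
python3 nut.py pics/n4.png
```

```text
clock: 16.27
eef_pos: [0.5878, -0.1036, 0.1373]
tool_rot: [0.868, 0.497, 0.0, 0.0]
ft_force: [0.2, 0.1, -1.4]
grip_width: 0.019
grasp_force: 63.7
16.275 tcp [ 0.5878 -0.1036  0.1373] yaw_y -0.5297 F [ 0.1646  0.0884 -1.3682] T [-0.0064  0.0246 -0.0021] w 0.019 g 63.7 tilt [ 0.0012 -0.0004]
0.0725 602 [ 0.6129 -0.0598  0.0741] [ 0.6126 -0.0603  0.074 ] (np.float64(-0.22014791994787777), np.float64(0.02094105186143171), np.float64(0.02211445163511472))
0.068 742 [ 0.6131 -0.0595  0.0736] [ 0.6124 -0.0602  0.0719] (np.float64(-0.176821067135811), np.float64(0.021958038180145318), np.float64(0.023365253295223255))
0.066 288 [ 0.6135 -0.0583  0.0722] [ 0.6124 -0.0602  0.0698] (np.float64(-0.20309060922535924), np.float64(0.022228478099323008), np.float64(0.024206770382528137))
0.0765 495 [ 0.6127 -0.0603  0.078 ] [ 0.6126 -0.0604  0.0782] (np.float64(-0.37466645378754665), np.float64(0.013210971353643778), np.float64(0.013341317607616471))
[275 144] image-right yaw -0.5293276154591681
```

View pics/n4.png

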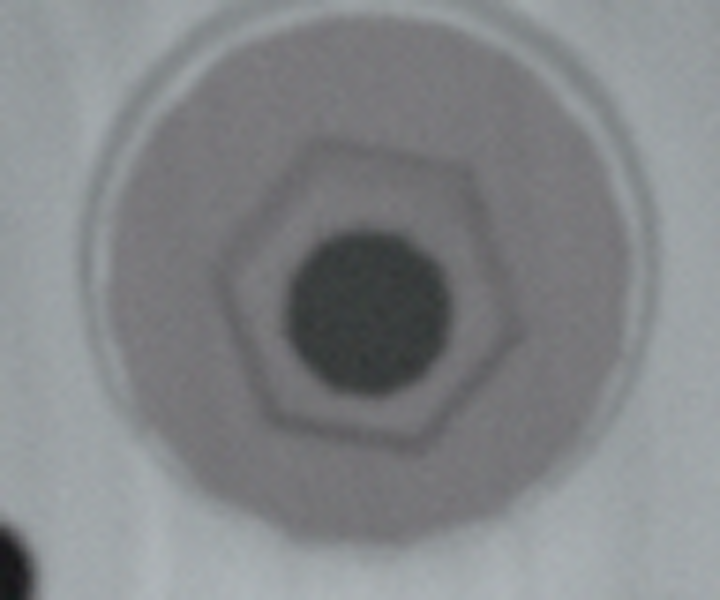

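```bash
python3 -m creep '[[[0,-46,0],[0,0,0]],[[0,-46,0],[0,0,0]],[[-1,-46,0],[0,0,0]],[[-1,-45,0],[0,0,0]],[[0,0,0],[0,0,-0.185]],[[0,0,0],[0,0,-0.185]],[[0,0,40],[0,0,0]],[[0,0,25],[0,0,0]],[[0,0,0],[0,0,0]],[[0,0,0],[0,0,0]]]' ; python3 st.py
```

```text
clock: 17.58
eef_pos: [0.4294, -0.0125, 0.0727]
tool_rot: [0.761, 0.649, 0.001, 0.001]
ft_force: [0.2, -0.3, -0.9]
grip_width: 0.0188
grasp_force: 63.6
17.575 tcp [ 0.4294 -0.0125  0.0727] yaw_y -0.1584 F [ 0.1633 -0.3434 -0.9337] T [-0.0259  0.0109  0.0395] w 0.0188 g 63.6 tilt [ 0.0016 -0.0001]
```

```bash
python3 -m creep '[[[0,0,15],[0,0,0]],[[0,0,10],[0,0,0]],[[0,0,6],[0,0,0]],[[0,0,3],[0,0,0]],[[0,0,0.5],[0,0,0]],[[0,0,0],[0,0,0]]]'; python3 st.py
python3 -m creep '[[[0,0,0],[0,0,0]],[[0,0,0],[0,0,0]],[[0,0,0],[0,0,0]],[[0,0,-30],[0,0,0]],[[0,0,-40],[0,0,0]],[[0,0,-40],[0,0,0]],[[0,0,-15],[0,0,0]],[[0,0,0],[0,0,0]],[[0,0,0],[0,0,0]]]' 50; python3 socks.py
```

```text
clock: 18.32
eef_pos: [0.4285, -0.0127, 0.038]
tool_rot: [0.761, 0.649, 0.0, 0.0]
ft_force: [-1.9, 0.6, 5.6]
grip_width: 0.0187
grasp_force: 64.4
18.325 tcp [ 0.4285 -0.0127  0.038 ] yaw_y -0.159 F [-1.8937  0.6028  5.5764] T [0.0798 0.491  0.0492] w 0.0187 g 64.4 tilt [0.0005 0.    ]
clock: 19.45
eef_pos: [0.4276, -0.0127, 0.1614]
tool_rot: [0.761, 0.649, -0.001, -0.001]
ft_force: [0.3, -0.4, -0.2]
grip_width: 0.0501
grasp_force: 0.0
19.5 [ 0.4275 -0.0127  0.1611] tool y yaw -0.15898476330867425
(0.4288, -0.0122) 695 mid [ 0.4282 -0.0129] z 0.06856397679169082 flat -0.15425649302805158 (np.float64(0.019560663976674154), np.float64(0.020342702632259613))
(0.4375, 0.0447) 866 mid [0.4379 0.0439] z 0.06858615131667561 flat -0.033715680716299525 (np.float64(0.019628848371943123), np.float64(0.02048623641995568))
(0.4466, 0.1014) 1134 mid [0.4466 0.1013] z 0.06847072657891246 flat -0.29615824371358074 (np.float64(0.019776965315325284), np.float64(0.02066216925142891))
```

```bash
python3 -m creep '[[[29,1,20],[0,0,0]],[[28.5,0.5,20],[0,0,0]],[[0,0,0],[0,0,-0.124]],[[0,0,40],[0,0,0]],[[0,0,30],[0,0,0]],[[0,0,13],[0,0,0]],[[0,0,0],[0,0,0]],[[0,0,0],[0,0,0]]]' 50
python3 -m creep '[[[0,0,0],[0,0,0]],[[0,0,0],[0,0,0]],[[0,0,0],[0,0,0]],[[0,0,0],[0,0,0]]]' 10; python3 st.py
```

```text
clock: 20.5
eef_pos: [0.4398, 0.0438, 0.0401]
tool_rot: [0.719, 0.695, 0.001, 0.0]
ft_force: [0.2, 0.1, -0.2]
grip_width: 0.0499
grasp_force: 0.0
clock: 21.0
eef_pos: [0.4396, 0.0439, 0.0402]
tool_rot: [0.719, 0.695, 0.001, 0.001]
ft_force: [-0.7, -0.3, 5.1]
grip_width: 0.0186
grasp_force: 58.9
21.0 tcp [0.4396 0.0439 0.0402] yaw_y -0.0349 F [-0.6917 -0.2698  5.0947] T [-0.0192  0.1774 -0.072 ] w 0.0186 g 58.9 tilt [0.0018 0.0002]
```

```bash
python3 -m creep '[[[0,0,-30],[0,0,0]],[[0,0,-40],[0,0,0]],[[0,0,-30],[0,0,0]],[[-25,45,0],[0,0,0]],[[-25,45,0],[0,0,0]],[[-24,43,0],[0,0,0]],[[-24,43,0],[0,0,0]],[[0,0,0],[0,0,0.165]],[[0,0,0],[0,0,0]],[[0,0,0],[0,0,0]]]' ; python3 st.py
```

```text
clock: 22.25
eef_pos: [0.6107, -0.06, 0.139]
tool_rot: [0.773, 0.634, -0.0, -0.0]
ft_force: [-0.6, 0.2, -2.4]
grip_width: 0.019
grasp_force: 59.2
22.25 tcp [ 0.6107 -0.06    0.139 ] yaw_y -0.1974 F [-0.5528  0.2196 -2.3845] T [0.0283 0.0491 0.0102] w 0.019 g 59.2 tilt [-0.001   0.0001]
```

```bash
python3 -m creep '[[[0.1,1.7,14],[0,0,0]],[[0,0,16],[0,0,0]],[[0,0,2],[0,0,0]],[[0,0,2],[0,0,0]],[[0,0,2],[0,0,0]],[[0,0,0],[0,0,0]]]'; python3 st.py
```

```text
clock: 23.0
eef_pos: [0.6125, -0.0602, 0.1059]
tool_rot: [0.774, 0.633, 0.0, 0.0]
ft_force: [-5.7, 1.6, 13.5]
grip_width: 0.0188
grasp_force: 61.2
23.0 tcp [ 0.6125 -0.0602  0.1059] yaw_y -0.1996 F [-5.7026  1.617  13.4884] T [ 0.2765  1.384  -0.0572] w 0.0188 g 61.2 tilt [0.0007 0.0003]
```

```bash
python3 -m creep '[[[0,0,0],[0,0,0.06]],[[0,0,0],[0,0,0.06]],[[0,0,0],[0,0,0]]]'|sed -n 2,4p; python3 -m creep '[[[0,0,0],[0,0,-0.08]],[[0,0,0],[0,0,-0.08]],[[0,0,0],[0,0,-0.08]],[[0,0,0],[0,0,0]]]'|sed -n 2,4p
```

```text
eef_pos: [0.6138, -0.0605, 0.106]
tool_rot: [0.811, 0.585, 0.001, 0.001]
ft_force: [-3.3, -0.9, 11.0]
eef_pos: [0.6147, -0.0604, 0.1061]
tool_rot: [0.734, 0.679, 0.002, 0.002]
ft_force: [-1.0, 1.5, 9.5]
```

```bash
python3 -m creep '[[[0,0,-18],[0,0,0]],[[0,0,-20],[0,0,0]],[[23,-46,0],[0,0,0]],[[23,-46,0],[0,0,0]],[[22,-46,0],[0,0,0]],[[22,-45,0],[0,0,0]],[[0,0,20],[0,0,-0.04]],[[0,0,30],[0,0,-0.04]],[[0,0,0],[0,0,0]],[[0,0,0],[0,0,0]]]' ; python3 st.py
```

```text
clock: 25.12
eef_pos: [0.4382, 0.0438, 0.0919]
tool_rot: [0.707, 0.707, 0.0, 0.0]
ft_force: [-0.0, -0.8, -1.5]
grip_width: 0.0185
grasp_force: 59.4
25.125 tcp [0.4382 0.0438 0.0919] yaw_y -0.0006 F [-0.0405 -0.8094 -1.5462] T [-0.0109 -0.0248 -0.0334] w 0.0185 g 59.4 tilt [0.0004 0.    ]
```

```bash
python3 -m creep '[[[0.4,0,20],[0,0,0]],[[0,0,15],[0,0,0]],[[0,0,10],[0,0,0]],[[0,0,5],[0,0,0]],[[0,0,2.3],[0,0,0]],[[0,0,0],[0,0,0]]]'; python3 st.py
```

```text
clock: 25.88
eef_pos: [0.4382, 0.0442, 0.0402]
tool_rot: [0.707, 0.707, 0.0, 0.0]
ft_force: [-2.7, -0.6, 4.9]
grip_width: 0.0184
grasp_force: 60.2
25.875 tcp [0.4382 0.0442 0.0402] yaw_y -0.0002 F [-2.7122 -0.6121  4.9384] T [-0.0572  0.577   0.0391] w 0.0184 g 60.2 tilt [0.001 0.   ]
```

```bash
python3 -m creep '[[[0,0,0],[0,0,0]],[[0,0,0],[0,0,0]],[[0,0,0],[0,0,0]],[[0,0,-30],[0,0,0]],[[0,0,-40],[0,0,0]],[[0,0,-40],[0,0,0]],[[29,4.2,-10],[0,0,0]],[[28,4.2,0],[0,0,0]],[[0,0,0],[0,0,0.14]],[[0,0,0],[0,0,0.14]],[[0,0,0],[0,0,0]],[[0,0,0],[0,0,0]]]' 50; python3 socks.py
```

```text
clock: 27.38
eef_pos: [0.4462, 0.1011, 0.1589]
tool_rot: [0.798, 0.602, -0.0, -0.0]
ft_force: [-0.6, 0.1, -0.3]
grip_width: 0.05
grasp_force: 0.0
27.425 [0.4462 0.1011 0.159 ] tool y yaw -0.2786183192339418
(0.4288, -0.0122) 499 mid [ 0.4295 -0.0118] z 0.06849638038270306 flat -0.15314103712488436 (np.float64(0.019101077723688856), np.float64(0.020047585543014602))
(0.4375, 0.0447) 611 mid [0.438 0.045] z 0.06857839634745067 flat -0.017262359616494596 (np.float64(0.01976935870401697), np.float64(0.020789595442464587))
(0.4466, 0.1014) 699 mid [0.4465 0.1016] z 0.06858708810049938 flat -0.2681707567229184 (np.float64(0.019456454043179073), np.float64(0.020278057667921442))
```

Both stand upright again. Grasp the third.

```bash
python3 -m creep '[[[0,0,50],[0,0,0]],[[0,0,40],[0,0,0]],[[0,0,21],[0,0,0]],[[0,0,10],[0,0,0]],[[0,0,0],[0,0,0]],[[0,0,0],[0,0,0]]]' 50
python3 -m creep '[[[0,0,0],[0,0,0]],[[0,0,0],[0,0,0]],[[0,0,0],[0,0,0]],[[0,0,0],[0,0,0]]]' 10; python3 st.py
```

```text
clock: 28.18
eef_pos: [0.4472, 0.1014, 0.039]
tool_rot: [0.799, 0.602, 0.001, 0.0]
ft_force: [-0.5, 0.7, -0.0]
grip_width: 0.0498
grasp_force: 0.0
clock: 28.68
eef_pos: [0.4471, 0.1014, 0.0389]
tool_rot: [0.799, 0.602, 0.001, 0.0]
ft_force: [-0.6, -0.2, 5.4]
grip_width: 0.0189
grasp_force: 59.1
28.675 tcp [0.4471 0.1014 0.0389] yaw_y -0.2799 F [-0.6219 -0.1597  5.3925] T [-0.0372  0.0996  0.0536] w 0.0189 g 59.1 tilt [0.0021 0.0005]
```

```bash
python3 -m creep '[[[0,0,-30],[0,0,0]],[[0,0,-40],[0,0,0]],[[0,0,-30],[0,0,0]],[[-32,41,0],[0,0,0]],[[-32,41,0],[0,0,0]],[[-32,41,0],[0,0,0]],[[-32,40,0],[0,0,0]],[[-32,40,0],[0,0,0]],[[0,0,0],[0,0,0]],[[0,0,0],[0,0,0]]]' ; python3 st.py; python3 nut.py pics/n5.png
```

```text
clock: 29.92
eef_pos: [0.5961, -0.1086, 0.1369]
tool_rot: [0.799, 0.601, -0.001, -0.001]
ft_force: [0.0, -0.0, -1.5]
grip_width: 0.019
grasp_force: 59.3
29.925 tcp [ 0.5961 -0.1086  0.1369] yaw_y -0.2806 F [ 0.0159 -0.0143 -1.4803] T [-0.0089  0.041   0.0108] w 0.019 g 59.3 tilt [-0.0027  0.0008]
0.0725 636 [ 0.6126 -0.0597  0.0741] [ 0.6127 -0.0603  0.074 ] (np.float64(-0.18940333517083727), np.float64(0.021220245180316177), np.float64(0.0225536421410157))
0.068 758 [ 0.6128 -0.0594  0.0737] [ 0.6126 -0.0605  0.0718] (np.float64(-0.18419129458680972), np.float64(0.021938528625249115), np.float64(0.023240113903058027))
0.066 291 [ 0.613  -0.0585  0.0723] [ 0.6126 -0.0605  0.07  ] (np.float64(-0.1954000266818835), np.float64(0.022219213281845784), np.float64(0.024233187004504154))
0.0765 503 [ 0.6125 -0.0605  0.0781] [ 0.6123 -0.0605  0.0782] (np.float64(0.27200355787135677), np.float64(0.013252840566024798), np.float64(0.013483900755317893))
[281 142] image-right yaw -0.2802023996311079
```

View pics/n5.png

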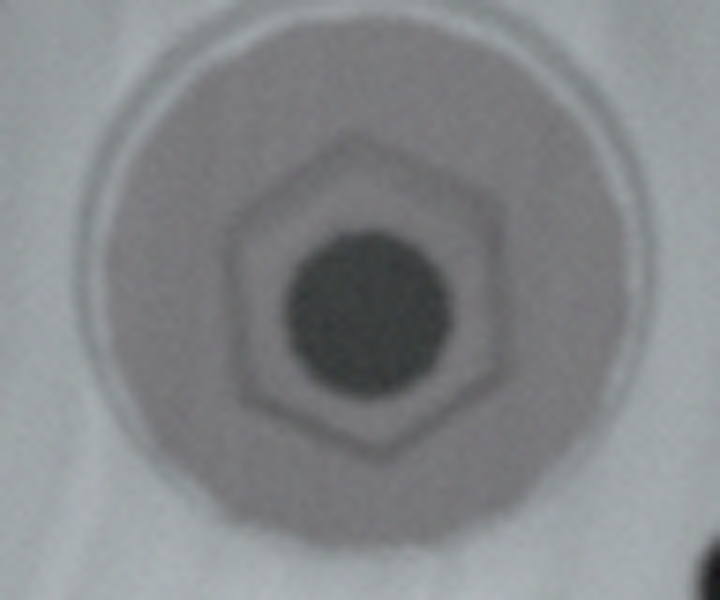

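```bash
python3 -m creep '[[[25.5,1.2,0],[0,0,0]],[[25.5,1.1,0],[0,0,0]],[[0,0,0],[0,0,-0.09]],[[0,0,12],[0,0,0]],[[0,0,12],[0,0,0]],[[0,0,0],[0,0,0]],[[0,0,0],[0,0,0]]]' ; python3 st.py
```

```text
clock: 30.85
eef_pos: [0.6132, -0.0605, 0.1138]
tool_rot: [0.771, 0.637, -0.0, -0.0]
ft_force: [0.0, -0.9, -2.1]
grip_width: 0.0188
grasp_force: 59.3
30.85 tcp [ 0.6132 -0.0605  0.1138] yaw_y -0.1908 F [ 0.0033 -0.9441 -2.0716] T [-0.0267  0.0814  0.0478] w 0.0188 g 59.3 tilt [-0.0005  0.0001]
```

```bash
python3 -m creep '[[[0.1,-0.7,4],[0,0,0]],[[0,0,3],[0,0,0]],[[0,0,2],[0,0,0]],[[0,0,2],[0,0,0]],[[0,0,0],[0,0,0]]]' ; python3 st.py
```

```text
clock: 31.48
eef_pos: [0.6127, -0.0601, 0.1028]
tool_rot: [0.771, 0.637, -0.0, -0.0]
ft_force: [-0.4, 0.5, -1.9]
grip_width: 0.0188
grasp_force: 59.3
31.475 tcp [ 0.6127 -0.0601  0.1028] yaw_y -0.19 F [-0.417   0.471  -1.9112] T [ 0.013   0.0086 -0.0253] w 0.0188 g 59.3 tilt [-0.0003 -0.    ]
```

```bash
python3 -m creep '[[[0,0,2],[0,0,0]],[[0,0,2],[0,0,0]],[[0,0,2],[0,0,0]],[[0,0,2],[0,0,0]],[[0,0,2],[0,0,0]],[[0,0,0],[0,0,0]]]' ; python3 st.py
```

```text
clock: 32.22
eef_pos: [0.6128, -0.0601, 0.093]
tool_rot: [0.771, 0.637, 0.0, 0.0]
ft_force: [-0.2, 0.5, 0.5]
grip_width: 0.0188
grasp_force: 59.4
32.225 tcp [ 0.6128 -0.0601  0.093 ] yaw_y -0.19 F [-0.1786  0.5268  0.5257] T [-0.0121  0.0809  0.0165] w 0.0188 g 59.4 tilt [ 0.0002 -0.    ]
```

```bash
python3 -m creep '[[[0,0,0],[0,0,0.06]],[[0,0,0],[0,0,0]]]'>/dev/null; python3 st.py; python3 -m creep '[[[0,0,0],[0,0,0.06]],[[0,0,0],[0,0,0]]]'>/dev/null; python3 st.py; python3 -m creep '[[[0,0,0],[0,0,0.06]],[[0,0,0],[0,0,0]]]'>/dev/null; python3 st.py; python3 -m creep '[[[0,0,0],[0,0,0.06]],[[0,0,0],[0,0,0]]]'>/dev/null; python3 st.py; python3 -m creep '[[[0,0,0],[0,0,0.06]],[[0,0,0],[0,0,0]]]'>/dev/null; python3 st.py
```

```text
32.475 tcp [ 0.6129 -0.0601  0.0931] yaw_y -0.2493 F [-0.5384 -0.4716 -1.2949] T [ 0.0037 -0.019   0.0416] w 0.0187 g 59.4 tilt [ 0.0002 -0.    ]
32.725 tcp [ 0.6129 -0.06    0.0931] yaw_y -0.3085 F [-0.4592 -0.158  -0.8624] T [ 0.0577 -0.0359 -0.018 ] w 0.0187 g 59.4 tilt [ 0.0002 -0.    ]
32.975 tcp [ 0.6129 -0.0601  0.0931] yaw_y -0.3681 F [-0.6014  0.2081 -0.8854] T [ 0.0216 -0.0948  0.0121] w 0.0189 g 59.4 tilt [ 0.0002 -0.0001]
33.225 tcp [ 0.6128 -0.0601  0.0931] yaw_y -0.4279 F [ 0.0781  0.335  -1.0963] T [ 0.026  -0.0295  0.0522] w 0.0193 g 59.4 tilt [ 0.0001 -0.0001]
33.475 tcp [ 0.6128 -0.0601  0.0931] yaw_y -0.4878 F [ 0.1982 -0.4265 -0.4504] T [ 0.0407 -0.069  -0.0015] w 0.0187 g 59.4 tilt [ 0.0001 -0.0001]
```

```bash
python3 -m creep '[[[0,0,-12],[0,0,0]],[[0,0,-17],[0,0,0]],[[0,0,-17],[0,0,0]],[[13,-44.5,0],[0,0,0]],[[13,-44.5,0],[0,0,0]],[[13,-44.5,0],[0,0,0]],[[13,-44.5,0],[0,0,0]],[[13,-44.5,0],[0,0,0]],[[0,0,25],[0,0,-0.1]],[[0,0,30],[0,0,-0.1]],[[0,0,0],[0,0,0]],[[0,0,0],[0,0,0]]]' ; python3 st.py
```

```text
clock: 34.98
eef_pos: [0.4479, 0.1021, 0.0852]
tool_rot: [0.802, 0.597, 0.001, 0.0]
ft_force: [-0.4, -0.4, -1.2]
grip_width: 0.0186
grasp_force: 59.5
34.975 tcp [0.4479 0.1021 0.0852] yaw_y -0.2911 F [-0.3671 -0.3511 -1.1687] T [ 0.0107 -0.0459 -0.0157] w 0.0186 g 59.5 tilt [0.0016 0.0003]
```

```bash
python3 -m creep '[[[-0.9,-0.8,18],[0,0,0]],[[0,0,13],[0,0,0]],[[0,0,9],[0,0,0]],[[0,0,4],[0,0,0]],[[0,0,2],[0,0,0]],[[0,0,0],[0,0,0]]]' ; python3 st.py
python3 -m creep '[[[0,0,0],[0,0,0]],[[0,0,0],[0,0,0]],[[0,0,0],[0,0,0]],[[0,0,-30],[0,0,0]],[[0,0,-40],[0,0,0]],[[0,0,-40],[0,0,0]],[[-40,0,-10],[0,0,-0.07]],[[-40,0,0],[0,0,-0.06]],[[0,0,0],[0,0,0]],[[0,0,0],[0,0,0]]]' 50; python3 socks.py
```

```text
clock: 35.72
eef_pos: [0.446, 0.1013, 0.039]
tool_rot: [0.802, 0.597, 0.0, 0.0]
ft_force: [-3.5, -1.3, 5.0]
grip_width: 0.0187
grasp_force: 60.4
35.725 tcp [0.446  0.1013 0.039 ] yaw_y -0.2901 F [-3.4896 -1.2835  5.0027] T [-0.2108  0.5816 -0.0106] w 0.0187 g 60.4 tilt [0.0002 0.    ]
clock: 36.98
eef_pos: [0.4261, 0.0242, 0.158]
tool_rot: [0.762, 0.648, 0.0, -0.0]
ft_force: [0.5, 0.1, 0.1]
grip_width: 0.0499
grasp_force: 0.0
37.025 [0.4261 0.0245 0.1579] tool y yaw -0.15989559647643206
(0.4288, -0.0122) 653 mid [ 0.4288 -0.0125] z 0.06857723789432565 flat -0.1679740721782855 (np.float64(0.01978450891832279), np.float64(0.020660177699692344))
(0.4375, 0.0447) 780 mid [0.438  0.0445] z 0.06852367652521081 flat -0.0006271348890894935 (np.float64(0.019700018824510012), np.float64(0.020461635078428412))
(0.4466, 0.1014) 989 mid [0.4459 0.1012] z 0.06844892940779387 flat -0.2845268525387083 (np.float64(0.019770595286776816), np.float64(0.020654051283849856))
```

```bash
python3 -m creep '[[[-18,4.3,15],[0,0,0]],[[-18,4.3,15],[0,0,0]],[[0,0,40],[0,0,0]],[[0,0,35],[0,0,0]],[[0,0,14],[0,0,0]],[[0,0,0],[0,0,0]],[[0,0,0],[0,0,0]]]' 50
python3 -m creep '[[[0,0,0],[0,0,0]],[[0,0,0],[0,0,0]],[[0,0,0],[0,0,0]],[[0,0,0],[0,0,0]]]' 10; python3 st.py
```

```text
clock: 37.9
eef_pos: [0.4294, -0.0123, 0.0395]
tool_rot: [0.761, 0.649, 0.0, 0.0]
ft_force: [-0.6, 0.5, 0.7]
grip_width: 0.05
grasp_force: 0.0
clock: 38.4
eef_pos: [0.4294, -0.0128, 0.0398]
tool_rot: [0.761, 0.648, 0.001, 0.0]
ft_force: [-1.9, 0.6, 5.8]
grip_width: 0.0193
grasp_force: 59.1
38.4 tcp [ 0.4294 -0.0128  0.0398] yaw_y -0.16 F [-1.894   0.5907  5.7523] T [0.1846 0.1588 0.0054] w 0.0193 g 59.1 tilt [0.0019 0.0004]
```

```bash
python3 -m creep '[[[0,0,-30],[0,0,0]],[[0,0,-40],[0,0,0]],[[0,0,-30],[0,0,0]],[[-5,48,0],[0,0,0]],[[-5,48,0],[0,0,0]],[[-4,47,0],[0,0,0]],[[-4,46.5,0],[0,0,0]],[[0,0,12],[0,0,0.03]],[[0,0,14],[0,0,0]],[[0,0,0],[0,0,0]],[[0,0,0],[0,0,0]]]' ; python3 st.py
```

```text
clock: 39.78
eef_pos: [0.612, -0.0606, 0.1133]
tool_rot: [0.771, 0.637, -0.0, -0.0]
ft_force: [0.1, 0.3, -1.3]
grip_width: 0.0187
grasp_force: 59.6
39.775 tcp [ 0.612  -0.0606  0.1133] yaw_y -0.1896 F [ 0.1326  0.3288 -1.2901] T [ 0.0148 -0.0411 -0.0128] w 0.0187 g 59.6 tilt [-0.0004  0.    ]
```

```bash
python3 -m creep '[[[0.4,0.6,4],[0,0,0]],[[0,0,3],[0,0,0]],[[0,0,2],[0,0,0]],[[0,0,2],[0,0,0]],[[0,0,0],[0,0,0]]]' ; python3 st.py
```

```text
clock: 40.4
eef_pos: [0.6133, -0.0606, 0.1018]
tool_rot: [0.771, 0.637, -0.0, -0.0]
ft_force: [0.1, -0.5, -1.3]
grip_width: 0.0188
grasp_force: 59.6
40.4 tcp [ 0.6133 -0.0606  0.1018] yaw_y -0.19 F [ 0.1147 -0.4842 -1.3285] T [-0.0392  0.0011  0.0553] w 0.0188 g 59.6 tilt [-0.0005  0.    ]
```

```bash
python3 -m creep '[[[0.2,-0.4,2],[0,0,0]],[[0,0,2],[0,0,0]],[[0,0,2],[0,0,0]],[[0,0,2],[0,0,0]],[[0,0,0.5],[0,0,0]],[[0,0,0],[0,0,0]]]' ; python3 st.py; python3 -m creep '[[[0,0,0],[0,0,0.06]],[[0,0,0],[0,0,0]]]'>/dev/null; python3 st.py; python3 -m creep '[[[0,0,0],[0,0,0.06]],[[0,0,0],[0,0,0]]]'>/dev/null; python3 st.py; python3 -m creep '[[[0,0,0],[0,0,0.06]],[[0,0,0],[0,0,0]]]'>/dev/null; python3 st.py; python3 -m creep '[[[0,0,0],[0,0,0.06]],[[0,0,0],[0,0,0]]]'>/dev/null; python3 st.py
```

```text
clock: 41.15
eef_pos: [0.6131, -0.0603, 0.094]
tool_rot: [0.771, 0.637, 0.0, 0.0]
ft_force: [-2.2, 0.3, 2.8]
grip_width: 0.0186
grasp_force: 60.0
41.15 tcp [ 0.6131 -0.0603  0.094 ] yaw_y -0.1899 F [-2.15    0.3204  2.8447] T [0.0112 0.3479 0.0263] w 0.0186 g 60.0 tilt [ 0.0003 -0.    ]
41.4 tcp [ 0.6133 -0.0602  0.094 ] yaw_y -0.2493 F [-1.2297 -0.2083  2.9237] T [ 0.0848  0.3087 -0.0486] w 0.0185 g 60.1 tilt [0.0006 0.0002]
41.65 tcp [ 0.6131 -0.0601  0.094 ] yaw_y -0.3085 F [-1.8015  1.9212  4.4328] T [0.1878 0.4579 0.0224] w 0.0187 g 60.3 tilt [0.0003 0.0003]
41.9 tcp [ 0.613  -0.0601  0.0939] yaw_y -0.3678 F [-3.0619  1.9992  5.3442] T [0.3185 0.615  0.0275] w 0.0187 g 60.5 tilt [-0.0001  0.0004]
42.15 tcp [ 0.613  -0.0601  0.094 ] yaw_y -0.4274 F [-3.7815  1.7216  5.2089] T [0.2821 0.6883 0.1978] w 0.0187 g 60.5 tilt [-0.0001  0.0003]
```

```bash
python3 -m creep '[[[0,0,0],[0,0,0.04]]]'>/dev/null; python3 st.py; python3 -m creep '[[[0,0,0],[0,0,0.04]]]'>/dev/null; python3 st.py; python3 -m creep '[[[0,0,0],[0,0,0]]]'>/dev/null; python3 st.py; python3 -m creep '[[[0,0,0],[0,0,0.04]]]'>/dev/null; python3 st.py
```

```text
42.275 tcp [ 0.613 -0.06   0.094] yaw_y -0.4678 F [-4.23    0.9227  5.3363] T [0.2978 0.6154 0.3476] w 0.0189 g 60.5 tilt [-0.0001  0.0003]
42.4 tcp [ 0.6129 -0.0601  0.0939] yaw_y -0.5081 F [-3.693  -0.0656  4.8803] T [0.2671 0.7663 0.2585] w 0.0189 g 60.5 tilt [-0.0001  0.0003]
42.525 tcp [ 0.6129 -0.0601  0.094 ] yaw_y -0.5072 F [-2.5658  1.2493  5.4995] T [0.2576 0.6992 0.2117] w 0.0186 g 60.5 tilt [-0.0001  0.0003]
42.65 tcp [ 0.613  -0.0601  0.094 ] yaw_y -0.5479 F [-3.363   1.3411  6.1783] T [0.2309 0.6419 0.3132] w 0.0189 g 60.5 tilt [-0.0001  0.0003]
```

```bash
python3 -m creep '[[[0,0,0],[0,0,0.03]],[[0,0,0],[0,0,0]]]'>/dev/null; python3 st.py; python3 -m creep '[[[0,0,0],[0,0,0.03]],[[0,0,0],[0,0,0]]]'>/dev/null; python3 st.py;  python3 -m creep '[[[0,0,0],[0,0,0.03]],[[0,0,0],[0,0,0]]]'>/dev/null; python3 st.py
```

```text
42.9 tcp [ 0.613  -0.0601  0.094 ] yaw_y -0.5771 F [-3.6661  0.9784  6.5299] T [0.2379 0.7125 0.243 ] w 0.0185 g 60.5 tilt [-0.0001  0.0003]
43.15 tcp [ 0.6129 -0.0601  0.0939] yaw_y -0.6071 F [-3.6723  0.5407  5.8328] T [0.2379 0.6896 0.2478] w 0.0189 g 60.5 tilt [-0.0001  0.0003]
43.4 tcp [ 0.6129 -0.0601  0.094 ] yaw_y -0.6372 F [-2.566   1.1547  5.3064] T [0.2846 0.7052 0.2213] w 0.0187 g 60.5 tilt [-0.0001  0.0003]
```

```bash
python3 -m creep '[[[0,0,0],[0,0,0.03]],[[0,0,0],[0,0,0]]]'>/dev/null; python3 st.py; python3 -m creep '[[[0,0,0],[0,0,0.02]],[[0,0,0],[0,0,0]]]'>/dev/null; python3 st.py;  python3 -m creep '[[[0,0,0],[0,0,0.02]],[[0,0,0],[0,0,0]]]'>/dev/null; python3 st.py
```

```text
43.65 tcp [ 0.6129 -0.06    0.0939] yaw_y -0.6672 F [-3.7766  1.4301  5.5259] T [0.2847 0.6295 0.1507] w 0.0184 g 60.5 tilt [-0.0002  0.0003]
43.9 tcp [ 0.6129 -0.0601  0.0939] yaw_y -0.6864 F [-3.5085  0.0801  5.4254] T [0.2423 0.6907 0.4243] w 0.0189 g 60.5 tilt [-0.0001  0.0002]
44.15 tcp [ 0.6129 -0.06    0.094 ] yaw_y -0.708 F [-4.0694  2.2741  5.5623] T [ 0.3628  0.6559 -0.1297] w 0.0187 g 60.5 tilt [-0.0001  0.0005]
```

```bash
cat > sh.py <<'E'
from h import *
np.set_printoptions(precision=4,suppress=True)
p=shoot('wrist'); C=cloud(p)
o=bot.get_obs(); t=o['eef_pos']; M=R.from_quat(o['tool_rot']).as_matrix(); y=np.arctan2(M[1,1],M[0,1])
m=(np.hypot(C[...,0]-t[0],C[...,1]-t[1])<.02)&(C[...,2]>t[2]+.02)&(C[...,2]<t[2]+.04)
q=C[m];print(len(q),np.histogram(q[:,2]-t[2],8))
zt=np.percentile(q[:,2],90)
q=q[abs(q[:,2]-np.median(q[q[:,2]>zt-.003][:,2]))<.0025]
L=(q-t)@M; print(len(q),'mid',[(np.percentile(L[:,i],1)+np.percentile(L[:,i],99))/2 for i in(0,1)],'z',q[:,2].mean())
a,b,c=flats(L[:,:2]); print('flat rel tool y', (a-np.pi/2+np.pi/6)%(np.pi/3)-np.pi/6,b,c)
# grey edges of the image for independent check: housing direction from console
E
python3 sh.py; python3 st.py
```

```text
4673 (array([ 333,  318,  449, 2163,  244,  204,  307,  655]), array([0.02  , 0.0225, 0.025 , 0.0275, 0.03  , 0.0325, 0.035 , 0.0375,
       0.04  ]))
938 mid [np.float64(0.0003287174121212764), np.float64(0.0003343091521539922)] z 0.13164390104863333
flat rel tool y 0.5188455368184005 0.029472228390174188 0.031225070077970412
44.2 tcp [ 0.6129 -0.06    0.0939] yaw_y -0.708 F [-2.8278  0.5777  5.5009] T [ 0.3223  0.6301 -0.1414] w 0.0187 g 60.5 tilt [-0.0001  0.0005]
```

```bash
cat > sh.py <<'E'
from h import *
np.set_printoptions(precision=4,suppress=True)
p=shoot('wrist'); C=cloud(p)
o=bot.get_obs(); t=o['eef_pos']; M=R.from_quat(o['tool_rot']).as_matrix()
L=(C-t)@M; r=np.hypot(L[...,0],L[...,1])
m=(r<.0145)&(L[...,2]<-.0265)&(L[...,2]>-.0305)&(abs(L[...,1])<.009)
q=L[m]; print(len(q))
ys=np.arange(-.008,.0081,.001)
hi=[];lo=[]
for y in ys:
    s=q[abs(q[:,1]-y)<.0007][:,0]; hi.append(s.max() if len(s) else np.nan); lo.append(s.min() if len(s) else np.nan)
hi=np.array(hi);lo=np.array(lo); print(hi*1e3);print(lo*1e3)
n=ys<-.0015;P=ys>.0015
for nm,e in(('hi',hi),('lo',lo)):
    print(nm,[float(np.degrees(np.arctan(np.polyfit(ys[k],e[k],1)[0]))) for k in(n,P)])
E
python3 sh.py
```

```text
2044
[ 7.3093  7.4822  8.2781  8.8201  9.3923 10.092  10.1489 11.0463 11.1322
 11.1822 10.9602 10.5538  9.7728  8.8602  8.3698  8.0009  7.2724]
[ -7.0463  -7.7015  -8.3141  -8.6936  -9.5168  -9.5168 -10.1389 -10.5728
 -11.4497 -11.7411 -11.2501  -9.8141  -9.603   -8.4584  -8.5688  -8.5688
  -7.0702]
hi [27.943189197788993, -32.11170674068828]
lo [-26.7461359540883, 29.84390083590752]
```

```bash
python3 -m creep '[[[0,0,-10],[0,0,0]],[[0,0,-15],[0,0,0]],[[0,0,-20],[0,0,0]],[[-25,0,0],[0,0,0]],[[-25,0,0],[0,0,0]],[[0,0,0],[0,0,0]],[[0,0,0],[0,0,0]]]' ; python3 nut.py pics/n6.png
python3 - <<'E'
from h import *
p=shoot('wrist');cv2.imwrite('pics/w6.png',p['image']); np.save('p6.npy',p,allow_pickle=True)
C=cloud(p); c=np.array([.6125,-.0603]); d=C[...,:2]-c; r=np.hypot(d[...,0],d[...,1])
m=(r>.082)&(r<.115)&(C[...,2]>.034)&(C[...,2]<.045); D=d[m]; print(len(D),D.mean(0) if len(D) else 0)
h=cv2.convexHull(D.astype(np.float32))[:,0]; h=cv2.approxPolyDP(h.reshape(-1,1,2),.003,True)[:,0]; print(h)
p0=np.load('p2.npy',allow_pickle=True).item();C=cloud(p0);d=C[...,:2]-c; r=np.hypot(d[...,0],d[...,1])
m=(r>.082)&(r<.115)&(C[...,2]>.034)&(C[...,2]<.045); D=d[m]
h=cv2.convexHull(D.astype(np.float32)); print(cv2.approxPolyDP(h,.003,True)[:,0])
E
```

```text
clock: 45.12
eef_pos: [0.5811, -0.0982, 0.139]
tool_rot: [0.909, 0.417, 0.001, 0.0]
ft_force: [0.3, 0.1, -0.7]
grip_width: 0.0193
grasp_force: 63.4
0.0725 599 [ 0.6129 -0.0598  0.0742] [ 0.6125 -0.0604  0.074 ] (np.float64(-0.33507124746342054), np.float64(0.02096246237401826), np.float64(0.022000574396440358))
0.068 740 [ 0.6133 -0.0596  0.0737] [ 0.6126 -0.0604  0.0718] (np.float64(-0.3651435110975549), np.float64(0.021947283388322043), np.float64(0.023215365778058005))
0.066 285 [ 0.6137 -0.059   0.0721] [ 0.6126 -0.0604  0.0699] (np.float64(-0.3599827121994246), np.float64(0.0222411641325639), np.float64(0.024247987477065913))
0.0765 495 [ 0.6127 -0.0604  0.078 ] [ 0.6133 -0.0606  0.0781] (np.float64(-0.2665743445797664), np.float64(0.013367810596776645), np.float64(0.013548312267568858))
[274 145] image-right yaw -0.7092902485709093
10220 [ 0.02198723 -0.03920299]
[[ 0.11263855 -0.02277693]
 [-0.04343081  0.06962191]
 [-0.06789254  0.07873388]
 [-0.07600737  0.07061741]
 [-0.10511936 -0.00252626]
 [ 0.01651349 -0.11357657]
 [ 0.04938912 -0.10380035]
 [ 0.07799478 -0.08448516]
 [ 0.10034838 -0.05610964]]
[[ 0.11248281 -0.02217177]
 [ 0.10911053  0.03615292]
 [ 0.10467331  0.04749517]
 [-0.06680593  0.07941373]
 [-0.07526393  0.07254098]
 [-0.10518388 -0.00353591]
 [ 0.01785807 -0.11342106]
 [ 0.05006932 -0.10348673]
 [ 0.07677566 -0.08523884]
 [ 0.1010819  -0.05448307]]
```

```bash
python3 -m creep '[[[25,0,0],[0,0,0]],[[24.5,-0.5,0],[0,0,0]],[[0,0,12],[0,0,-0.18]],[[0,0,13],[0,0,-0.175]],[[0,0,0],[0,0,0]],[[0,0,0],[0,0,0]]]' ; python3 st.py
```

```text
clock: 45.98
eef_pos: [0.6129, -0.0601, 0.1139]
tool_rot: [0.821, 0.57, 0.0, 0.0]
ft_force: [-0.6, -0.4, -0.5]
grip_width: 0.0185
grasp_force: 63.4
45.975 tcp [ 0.6129 -0.0601  0.1139] yaw_y -0.3569 F [-0.5912 -0.4439 -0.5316] T [-0.0351  0.0478  0.0141] w 0.0185 g 63.4 tilt [ 0.0006 -0.    ]
```

```bash
python3 -m creep '[[[0,-0.3,4],[0,0,0]],[[0,0,4],[0,0,0]],[[0,0,3],[0,0,0]],[[0,0,2],[0,0,0]],[[0,0,2],[0,0,0]],[[0,0,2],[0,0,0]],[[0,0,2],[0,0,0]],[[0,0,1],[0,0,0]],[[0,0,0],[0,0,0]]]' ; python3 st.py; python3 -m creep '[[[0,0,0],[0,0,0.05]]]'>/dev/null; python3 st.py;python3 -m creep '[[[0,0,0],[0,0,0.05]]]'>/dev/null; python3 st.py;python3 -m creep '[[[0,0,0],[0,0,0.04]]]'>/dev/null; python3 st.py;python3 -m creep '[[[0,0,0],[0,0,0.03]]]'>/dev/null; python3 st.py;
```

```text
clock: 47.1
eef_pos: [0.6121, -0.0602, 0.094]
tool_rot: [0.821, 0.571, 0.0, 0.0]
ft_force: [-1.4, 0.4, 2.1]
grip_width: 0.0186
grasp_force: 63.8
47.1 tcp [ 0.6121 -0.0602  0.094 ] yaw_y -0.355 F [-1.3584  0.4488  2.0764] T [ 0.0448  0.3606 -0.053 ] w 0.0186 g 63.8 tilt [ 0.0003 -0.    ]
47.225 tcp [ 0.6126 -0.0601  0.094 ] yaw_y -0.4062 F [-1.1343  0.0887  1.3443] T [ 0.1589 -0.0403  0.0191] w 0.0186 g 63.8 tilt [0.0013 0.0003]
47.35 tcp [ 0.6129 -0.0601  0.094 ] yaw_y -0.4565 F [ 0.6152 -0.2966  0.5265] T [ 0.0923 -0.1468 -0.0064] w 0.0188 g 63.7 tilt [0.0017 0.0003]
47.475 tcp [ 0.6129 -0.0601  0.094 ] yaw_y -0.4961 F [0.3083 1.0008 0.4479] T [ 0.1346 -0.042   0.1034] w 0.0189 g 63.7 tilt [0.0017 0.0002]
47.6 tcp [ 0.6128 -0.0601  0.094 ] yaw_y -0.5259 F [0.3489 0.8703 1.8217] T [ 0.1997 -0.0868  0.1154] w 0.0189 g 63.8 tilt [0.0015 0.0003]
```

```bash
python3 -m creep '[[[0,0,0],[0,0,0.03]],[[0,0,0],[0,0,0]]]'>/dev/null; python3 st.py;python3 -m creep '[[[0,0,0],[0,0,0.03]],[[0,0,0],[0,0,0]]]'>/dev/null; python3 st.py;python3 -m creep '[[[0,0,0],[0,0,0.03]],[[0,0,0],[0,0,0]]]'>/dev/null; python3 st.py
```

```text
47.85 tcp [ 0.6127 -0.0601  0.0939] yaw_y -0.5548 F [1.2374 1.1795 2.9024] T [ 0.3192 -0.2457  0.0317] w 0.0189 g 63.9 tilt [0.0014 0.0002]
48.1 tcp [ 0.6127 -0.0601  0.094 ] yaw_y -0.585 F [0.429  2.4084 2.9427] T [ 0.3705 -0.406   0.2424] w 0.0187 g 64.0 tilt [0.0014 0.0002]
48.35 tcp [ 0.6127 -0.0601  0.094 ] yaw_y -0.6151 F [2.2426 2.2755 4.9911] T [ 0.3793 -0.5503  0.2346] w 0.0186 g 64.1 tilt [0.0014 0.0002]
```

```bash
python3 sh.py | tail -2; python3 -m creep '[[[0,0,0],[0,0,0.03]],[[0,0,0],[0,0,0]]]'>/dev/null; python3 st.py;python3 -m creep '[[[0,0,0],[0,0,0.02]],[[0,0,0],[0,0,0]]]'>/dev/null; python3 st.py
```

```text
hi [27.945651140670698, -28.98336416521087]
lo [-27.281637968878186, 27.80892555295039]
48.65 tcp [ 0.6127 -0.0601  0.094 ] yaw_y -0.646 F [2.1595 2.535  4.5298] T [ 0.4687 -0.5438  0.2663] w 0.0186 g 64.3 tilt [0.0013 0.0002]
48.9 tcp [ 0.6127 -0.0602  0.094 ] yaw_y -0.6659 F [2.2572 1.887  4.7482] T [ 0.495  -0.6156  0.3166] w 0.0186 g 64.3 tilt [0.0013 0.0002]
```

```bash
python3 -m creep '[[[0,0,0],[0,0,0.015]],[[0,0,0],[0,0,0]]]'>/dev/null; python3 st.py; python3 -m creep '[[[0,0,-10],[0,0,0]],[[0,0,-15],[0,0,0]],[[0,0,-20],[0,0,0]],[[-25,0,0],[0,0,0]],[[-25,0,0],[0,0,0]],[[0,0,0],[0,0,0]],[[0,0,0],[0,0,0]]]' ; python3 nut.py pics/n7.png
```

```text
49.15 tcp [ 0.6127 -0.0601  0.0939] yaw_y -0.6803 F [1.5532 2.0801 5.1614] T [ 0.5252 -0.5822  0.4749] w 0.0186 g 64.3 tilt [0.0013 0.0001]
clock: 50.02
eef_pos: [0.5799, -0.0993, 0.1379]
tool_rot: [0.903, 0.43, -0.001, -0.0]
ft_force: [0.3, -0.3, -1.5]
grip_width: 0.0187
grasp_force: 63.9
0.0725 626 [ 0.6128 -0.0598  0.0741] [ 0.6125 -0.0605  0.074 ] (np.float64(-0.3697831760683361), np.float64(0.021048327267167433), np.float64(0.022132255212093926))
0.068 761 [ 0.6132 -0.0597  0.0737] [ 0.6126 -0.0605  0.0719] (np.float64(-0.36571955224636127), np.float64(0.021974368126641452), np.float64(0.023355581786220454))
0.066 279 [ 0.6141 -0.0586  0.0722] [ 0.6126 -0.0605  0.0698] (np.float64(-0.3503390195039154), np.float64(0.022239484862500835), np.float64(0.024336478815708145))
0.0765 497 [ 0.6126 -0.0603  0.078 ] [ 0.6125 -0.0604  0.0782] (np.float64(-0.016699140160546234), np.float64(0.01317582329663323), np.float64(0.013377557386906205))
[277 142] image-right yaw -0.68078872080606
```

```bash
python3 -m creep '[[[25,0,0],[0,0,0]],[[25,0,0],[0,0,0]],[[0,0,12],[0,0,-0.165]],[[0,0,13],[0,0,-0.16]],[[0,0,0],[0,0,0]],[[0,0,0],[0,0,0]]]' ; python3 st.py
```

```text
clock: 50.82
eef_pos: [0.6124, -0.06, 0.1137]
tool_rot: [0.821, 0.57, 0.0, 0.0]
ft_force: [-0.7, -0.2, -1.3]
grip_width: 0.0188
grasp_force: 63.9
50.825 tcp [ 0.6124 -0.06    0.1137] yaw_y -0.3569 F [-0.6699 -0.1799 -1.3126] T [-0.0087  0.0381  0.0048] w 0.0188 g 63.9 tilt [ 0.0001 -0.0001]
```

```bash
python3 -m creep '[[[0,0,4],[0,0,0]],[[0,0,4],[0,0,0]],[[0,0,3],[0,0,0]],[[0,0,2],[0,0,0]],[[0,0,2],[0,0,0]],[[0,0,2],[0,0,0]],[[0,0,2],[0,0,0]],[[0,0,1],[0,0,0]],[[0,0,0],[0,0,0]]]' >/dev/null; python3 st.py; python3 -m creep '[[[0,0,0],[0,0,0.05]],[[0,0,0],[0,0,0.05]],[[0,0,0],[0,0,0.05]],[[0,0,0],[0,0,0.03]],[[0,0,0],[0,0,0]]]'>/dev/null; python3 st.py;python3 -m creep '[[[0,0,0],[0,0,0.03]],[[0,0,0],[0,0,0]]]'>/dev/null; python3 st.py;python3 -m creep '[[[0,0,0],[0,0,0.03]],[[0,0,0],[0,0,0]]]'>/dev/null; python3 st.py;python3 -m creep '[[[0,0,0],[0,0,0.03]],[[0,0,0],[0,0,0]]]'>/dev/null; python3 st.py
```

```text
51.95 tcp [ 0.6121 -0.0602  0.094 ] yaw_y -0.355 F [-1.3044  1.3655  2.8222] T [ 0.1134  0.327  -0.0089] w 0.0186 g 64.3 tilt [0.0004 0.    ]
52.575 tcp [ 0.6127 -0.0601  0.094 ] yaw_y -0.5345 F [0.7445 0.4611 1.6252] T [ 0.2557 -0.1948  0.0518] w 0.019 g 64.3 tilt [0.0014 0.0002]
52.825 tcp [ 0.6127 -0.0601  0.094 ] yaw_y -0.5649 F [1.0348 1.846  3.6661] T [ 0.3784 -0.3109  0.1046] w 0.0187 g 64.5 tilt [0.0014 0.0003]
53.075 tcp [ 0.6127 -0.0601  0.094 ] yaw_y -0.5951 F [2.6119 0.9725 3.7997] T [ 0.4278 -0.4393  0.1672] w 0.0187 g 64.6 tilt [0.0014 0.0002]
53.325 tcp [ 0.6127 -0.0601  0.094 ] yaw_y -0.6252 F [1.2718 2.0634 4.9461] T [ 0.5074 -0.5295  0.3277] w 0.0186 g 64.7 tilt [0.0013 0.0002]
```

```bash
python3 -c "
from workcell import workorder
print(workorder.job_done())"
```

```text
the job is handed in; nothing more can be done
None
```

The rotor nut is tightened to its stop with the socket from seat 1, which is still gripped and fully down on it; the too-small and too-large sockets are back upright in seats 2 and 3, though while testing I briefly turned the nut back about 0.2 rad before re-tightening.

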